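# Clamp the probe in the gauging chuck and shut the guard gate

### The arm

A 6-joint arm with a two-finger parallel gripper is mounted at the origin on the work surface. World frame = base frame: x ahead of the robot, y to its left, z up, the work surface at z = 0. Lengths are in mm, angles in rad, forces in N, time in s.
With the tool pointing down it reaches from about 350 to 975 mm from the base axis. Payload 7.1 kg.
Tool frame: the origin (TCP) lies at the very end of the fingers, on their centre line; the grasp point (between the pads) lies 19 mm behind it; y points along the fingers, x is the direction in which the jaws open and shut, and the axes are right-handed (so a half turn about y gives the same grasp; the last joint's range is limited). The gripper opens to 88 mm and grips with 3 to 60 N. Pads are 20 mm wide; open, the fingers measure 115 mm over their backs; the gripper's body (75 mm by 178 mm) begins 61 mm behind the grasp point.
Start: joints at [1.214, 0.423, 1.63, -0, 1.089, -0.019], TCP at [207.101, 589.673, 222.675] pointing down, gripper open.
Joint ranges: [-3, 3], [-0.9, 2.11], [0.09, 2.58], [-1.31, 4.45], [0.11, 2.69], [-2.54, 2.54]. Speed limits (rad/s): [2.39, 2.39, 3.01, 3.14, 3.14, 3.14].

### API

Orientations are given as a rotation vector (axis times angle).
In Python, from rig import arm, imaging gives the robot as it stands.
- The arm moves only by the tool play_rows, never from a script. Its argument "steps" is a list that holds one entry, the list of rows, each a list of 7 numbers: the turn, a rotation vector about the tool's x, y, z in units of 8 degrees (1.0 is 8 degrees), then the shift along the tool's x, y, z in units of 25 mm (1.0 is 25 mm), then the finger opening in mm, from 0 to 87.8. A call has 1 to 20 rows; each row is the pose to reach, as a shift and turn from the pose commanded when the call began, along the tool's axes at that moment; what a row does not reach only later rows make up. A row lasts 1/10 s, in which the tool goes at most 50 mm and 8.59 degrees, less where a joint would pass 70% of its speed; a pose out of reach is approached as far as the arm can. A call with a gripper value outside its range is refused whole. The fingers move at their own pace and stop on an object; "squeeze" is the grip in N (left out, the last holds). Time passes only in rows, so rows that repeat a pose let the fingers close. It gives the time, the measured TCP pose, the force and the opening at its end, in the units of the state.
- arm.state(): the state, without advancing time (a new reading comes with each control period).
- imaging.grab_frame(name): name is "scene" or "top" or "wrist"; returns (picture, depth): 400x640x3 uint8, blue, green, red; 400x640 float32, mm along the optical axis (not along the pixel's ray), 0 where there is no reading.
- imaging.camera_info(name): a dict with "camera_matrix" (3x3 intrinsics, pixels), "dist" ([k1, k2, p1, p2, k3] as OpenCV has them; the pictures are not rectified), "rvec" (rotation vector, rad) and "tvec" (3), from world to camera coordinates, as OpenCV has them; the wrist camera has in their place "hand_eye" (4x4, takes a point from camera to tool coordinates, whose origin is the TCP and whose axes are the tool frame's). Camera axes: x right, y down, z forward; pixel columns grow to the right and rows downward; lengths in mm; the calibration is good to about 2 mm. A picture is of the moment at which its call begins: read the wrist's pose just before it. camera_info takes no time and is no camera call.
- arm.finish_job(): hands the job in, once; it reports no verdict.
The state is a dict: "time_s": time; "joints": joint angles; "dq": joint speeds; "effort": joint torques, N m; "tcp_pos": TCP position; "tool_rot": TCP orientation; "force": force on the tool from outside, world axes, zero at the start; "ft_torque": the same for the moment, N m; "grip_width": finger opening in mm.
Only numpy, scipy, OpenCV 4.12 (cv2) and the standard library are available. Lean on these libraries where they do the work, as an engineer would, in place of code of your own. Each camera call takes 0.05 s, during which the arm holds its last target. There are 200 camera calls.

### The job

Turn the chuck's red-gripped lever anticlockwise to open the jaws, stand the silver probe upright on its thick shank end between them, and turn the lever clockwise until all three jaws grip it firmly. Then, and only then, push the yellow-framed guard gate shut until it snaps home on its catch. Leave the other things on the bench where they are.

Things in the scene. Friction and masses are not known exactly. Their poses are not given: they have to be found in the camera images.
- station: Fixed green cast clamping station carrying chuck, fence, screen and gate; base plate 270 x 270 mm, 12 mm thick; place and yaw vary. Origin on the bench under the chuck's vertical axis. Low green fence (top 45 mm) along its -x and +y edges, 131 mm from the axis. Chuck: dark knurled sleeve 126 mm across (top 48 mm), above it a steel face 96 mm across with three brass jaws.
- screen (a point): Middle of the top of the station's clear back screen with yellow top rail: 250 mm long along the station's y, 6 mm thick, top 116 mm above the bench, 130 mm from the chuck's axis on the station's +x side.
- catch_post (a point): Centre of the top (112 mm above the bench) of the dark catch post, 20 mm square, at x = -108, y = -127 mm in the station's frame: the gate's free end shuts against the brass ball on its side. The hinge post (12 mm thick, top 116 mm) is at x = +105, y = -127 mm.
- seat (a point): Centre of the chuck's flat top face, on the chuck's axis, 56 mm above the bench: the probe stands here. Axes as the station's.
- sleeve (a joint): Angle of the chuck sleeve, rad: 0 = jaws fully open (54 mm between them); grows clockwise seen from above as the jaws close, each 9 mm per rad; end stop 1.75. The jaws meet the probe's 32 mm shank at about 1.22. Starts nearly or fully closed, stays where it is left; turning takes about 3.5 N at the handle, and about 12 N there grips the probe firmly.
- handle (a point): Point on the axis of the lever's upright red grip (22 mm diameter, from 70 to 140 mm above the bench), 120 mm above the bench, 90 mm from the chuck's axis. In the station's frame the lever points to 175 degrees (about -x) when the sleeve is at 0, and to 175 degrees minus the sleeve angle in general.
- jaw0: Brass jaw, 26 mm radially, 16 mm wide, 28 mm tall, top 84 mm above the bench; origin at the centre of its underside, its inner face 13 mm nearer the chuck's axis. It lies in the station's +x direction from the axis.
- jaw1: The same, 120 degrees anticlockwise from jaw0.
- jaw2: The same, 240 degrees anticlockwise from jaw0.
- gate (a joint): Angle of the guard gate, rad: 0 = shut, grows as it swings outward (to the station's -y side). Light hinge, stays where it is left. A spring ball catch resists between about 0.08 and 0.04 (a few N at the free end); past that it snaps to 0.
- gate_push (a point): Point on the gate's outer face, 150 mm from the hinge axis, 95 mm above the bench. The gate is a clear panel with yellow edges, 185 mm long from the hinge, 8 mm thick, from 40 to 110 mm above the bench.
- gate_hinge (a point): On the gate's vertical hinge axis, 95 mm above the bench.
- probe: Loose silver bayonet-mount probe, standing upright, 95 mm tall, about 0.4 kg; origin at the centre of its flat underside, z up. From below: shank 32 mm diameter to 38 mm, collar with three small lugs 38 mm diameter (42 over the lugs) to 48 mm, slim body 26 mm diameter from 48 to 85 mm (grip here), blunt tip.
- roller: Bystander: blued steel tapered roller standing on its wide end, 48 mm diameter below, 38 mm above, 80 mm tall; origin under its centre.
- cup: Bystander: red steel bearing cup (ring), 90 mm outside, 68 mm inside, 30 mm tall; origin under its centre.
- oil: Bystander: yellow oil bottle with red cap, 60 mm diameter, 170 mm tall; origin under its centre.
- gauge: Bystander: chrome ring gauge lying flat, 100 mm outside, 60 mm inside, 25 mm tall; origin under its centre.
- wrench: Bystander: wrench 170 mm long lying flat, about 10 mm thick; origin under its middle, x along it.
- stand: Fixed comparator stand: dark base 100 x 120 mm, 35 mm tall, with a column 24 mm thick, 235 mm tall, 20 mm to its +x, an arm at 185 mm reaching 72 mm to its -x; origin under its centre.

How it is judged:
By the outcome, as a careful person would: the job done as asked, in the order asked, and still so for the second after the job is handed in, with the robot touching nothing.
It also fails if it takes over 72 s, if anything falls off the work surface, if the arm or the gripper's body presses on something with over 40 N, if the wrist force passes 120 N, or if a joint passes its speed limit or range.

## Working session

There is one attempt and no reset: what is moved stays moved. The work goes in short steps, Python scripts to look and compute and a tool call to move; the robot and the scene stay as the last step left them, time stands still between calls to the robot, and variables do not carry over. Pictures are saved under pics/ and viewed, about 8 in all and at most 12, crops included, and the job is handed in when it is done.

Besides the shell and the picture viewer there is one more tool, called after ">>>" by a JSON object that holds its "api" and its "payload". play_rows: Moves the arm, as the interface text tells. Its arguments: {"type":"object","properties":{"steps":{"type":"array","items":{"type":"array","items":{"type":"array","items":{"type":"number"}}}},"squeeze":{"type":"number"}},"required":["steps"]}

```bash
ls; mkdir -p pics; python3 - <<'E'
from rig import arm, imaging
import cv2,numpy as np
print(arm.state())
for n in("scene","top"):
    p,d=imaging.grab_frame(n); cv2.imwrite(f"pics/{n}0.png",p); np.save(f"pics/{n}0.npy",d); print(n,imaging.camera_info(n))
print(imaging.camera_info("wrist"))
E
```

```text
pics
{'time_s': 0.0, 'joints': array([ 1.21401240e+00,  4.23826451e-01,  1.63065268e+00, -5.96553629e-06,
        1.08859874e+00, -1.89913000e-02]), 'dq': array([-0.00121233, -0.00119595, -0.00044554,  0.00010864,  0.00141614,
        0.00028661]), 'effort': array([-1.36511637e-03, -5.44641638e+01, -2.73654842e+01,  6.42930600e-02,
        2.30746128e-02, -1.20699406e-04]), 'tcp_pos': array([206.91340927, 589.18830376, 221.92534073]), 'tool_rot': array([-1.35113982, -0.95596972,  0.95799715]), 'force': array([ 0.71401549, -0.51558587, -0.17154534]), 'ft_torque': array([ 0.0240788 , -0.00481906, -0.02172755]), 'grip_width': 87.60183073672445}
scene {'camera_matrix': array([[478.33072536,   0.        , 319.7396106 ],
       [  0.        , 478.33072536, 196.69692523],
       [  0.        ,   0.        ,   1.        ]]), 'dist': array([-0.06982707,  0.        ,  0.        ,  0.        ,  0.        ]), 'rvec': array([ 1.60998622,  2.15260917, -0.70738565]), 'tvec': array([ 159.17383742, -379.45289679, 1745.21332451])}
top {'camera_matrix': array([[467.69732828,   0.        , 324.03010487]
[... 209 characters left out ...]
, -2.16594031,  0.10947058]), 'tvec': array([ -22.81896907,  543.18481531, 1753.55679673])}
{'camera_matrix': array([[295.24017772,   0.        , 323.19790011],
       [  0.        , 295.24017772, 195.09274491],
       [  0.        ,   0.        ,   1.        ]]), 'dist': array([-0.03501746,  0.        ,  0.        ,  0.        ,  0.        ]), 'hand_eye': array([[ 9.99999694e-01,  4.38595584e-04,  6.47349179e-04,
        -2.75933765e-02],
       [-5.06031443e-04, -2.68151038e-01,  9.63376751e-01,
        -1.61744751e+02],
       [ 5.96120143e-04, -9.63376784e-01, -2.68150734e-01,
         7.35184241e+01],
       [ 0.00000000e+00,  0.00000000e+00,  0.00000000e+00,
         1.00000000e+00]])}
```

View pics/scene0.png

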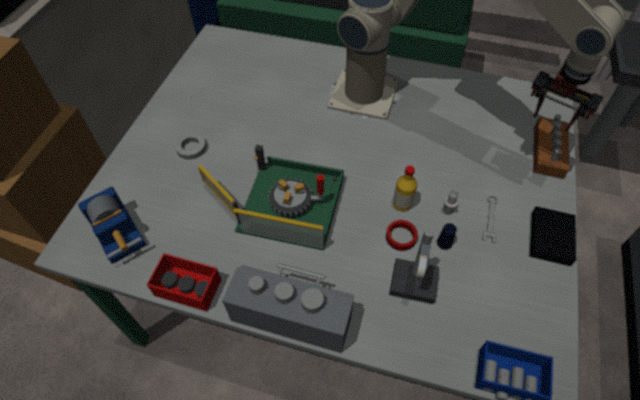

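View pics/top0.png

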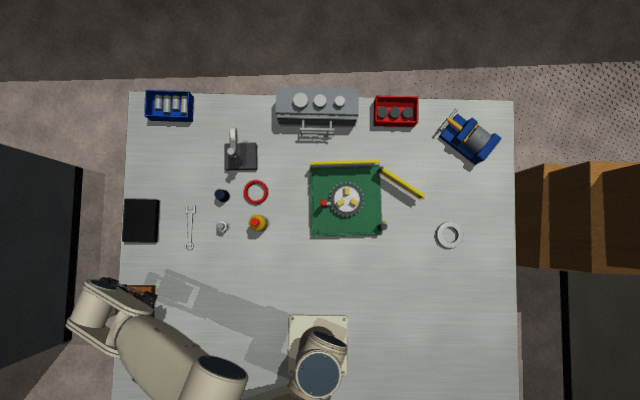

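The scene view shows the station at about (290,200) with the gate open to the left, the oil bottle at (405,190) and the probe at (452,202). In the top view, the chuck is at (346,200), the red grip at (323,203), the rail from (312,163) to (378,163), the gate from (380,168) to (423,196), the catch post at (382,223), and the probe at (222,227). Next I'll measure these from depth.

```bash
cat > h.py <<'E'
from rig import arm, imaging
import cv2, numpy as np
from scipy.spatial.transform import Rotation as R
def cloud(n,p,d,tcp=None,rot=None):
    i=imaging.camera_info(n); h,w=d.shape
    uv=np.stack(np.meshgrid(np.arange(w),np.arange(h)),-1).reshape(-1,1,2).astype(float)
    xy=cv2.undistortPoints(uv,i["camera_matrix"],i["dist"])[:,0]
    c=np.c_[xy,np.ones(len(xy))]*d.reshape(-1,1)
    if n=="wrist":
        T=i["hand_eye"]; w_=(c@T[:3,:3].T+T[:3,3])@R.from_rotvec(rot).as_matrix().T+tcp
    else:
        w_=(c-i["tvec"])@R.from_rotvec(i["rvec"]).as_matrix()
    w_[d.reshape(-1)<=0]=np.nan
    return w_.reshape(h,w,3)
def hsv(p): return cv2.cvtColor(p,cv2.COLOR_BGR2HSV)
E
python3 - <<'E'
from h import *
for n in("top","scene"):
    p=cv2.imread(f"pics/{n}0.png"); d=np.load(f"pics/{n}0.npy"); W=cloud(n,p,d); H=hsv(p)
    X,Y,Z=W[...,0],W[...,1],W[...,2]
    def rep(name,m):
        q=W[m]; 
        if len(q)==0: print(n,name,0);return
        print(n,name,len(q),"med",np.median(q,0).round(1),"min",q.min(0).round(),"max",q.max(0).round())
    u=np.arange(640)[None,:]+0*X; v=np.arange(400)[:,None]+0*X
    def box(a,b,c,e): return (u>=a)&(u<=c)&(v>=b)&(v<=e)
    yel=(H[...,0]>18)&(H[...,0]<35)&(H[...,1]>150); red=((H[...,0]<8)|(H[...,0]>172))&(H[...,1]>140)
    B=dict(top=dict(station=(300,155,395,242),probe=(212,218,232,238)),scene=dict(station=(195,140,350,245),probe=(440,186,464,216)))[n]
    s=box(*B["station"]) if n=="top" else box(*B["station"])
    rep("handle",s&red&(Z>60)); 
    ry=s&yel&(Z>108)&(Z<125); rep("yellow",ry)
    rep("grn",s&(H[...,0]>40)&(H[...,0]<90)&(H[...,1]>80)&(Z>5))
    rep("probe",box(*B["probe"])&(Z>6)); rep("probetop",box(*B["probe"])&(Z>60))
    if n=="top":
        rep("post",box(372,212,392,234)&(Z>95))
        q=W[ry&(u<376)][:,:2]; c=q.mean(0); dd=np.linalg.svd(q-c)[2][0]; print("rail",c,np.degrees(np.arctan2(*dd[::-1])),q.min(0),q.max(0))
        g=W[yel&box(382,160,430,202)&(Z>90)]; c=g.mean(0); dd=np.linalg.svd(g[:,:2]-c[:2])[2][0];print("gate",c,np.degrees(np.arctan2(*dd[::-1])),g.min(0),g.max(0))
        for nm,b in dict(oil=(246,212,270,234),roller=(212,186,232,206),stand=(222,125,260,175)).items(): rep(nm,box(*b)&(Z>15))
a=cv2.imread("pics/top0.png")[150:250,290:440]; cv2.imwrite("pics/c1.png",cv2.resize(a,None,fx=5,fy=5,interpolation=2))
E
```

```text
top handle 27 med [519.8  -7.4 141.7] min [513. -15. 104.] max [530.  -0. 147.]
top yellow 165 med [ 671.5 -106.5  115.1] min [ 621. -268.  108.] max [682.  38. 124.]
top grn 3451 med [533.1 -94.9  12.8] min [ 406. -232.    5.] max [680.  43.  85.]
top probe 133 med [430.3 363.2  49.5] min [389. 334.   6.] max [465. 409. 100.]
top probetop 50 med [432.4 364.3  87. ] min [422. 354.  62.] max [444. 378. 100.]
top post 33 med [ 439.1 -228.6  111.3] min [ 432. -240.  103.] max [ 450. -218.  119.]
rail [672.2840208 -79.725557 ] -87.27903416363569 [ 664.78191845 -193.38155885] [681.08435103  38.44493502]
gate [ 603.33224277 -296.35959649  107.98751858] -122.46037192151435 [ 554.48444467 -370.55987719   90.19867017] [ 652.36452433 -219.39719776  121.3745212 ]
top oil 266 med [446.1 223.3 115.9] min [417. 201.  25.] max [478. 261. 178.]
top roller 140 med [549.3 366.3  77.9] min [529. 350.  17.] max [573. 391.  91.]
top stand 977 med [699.1 302.3  37.3] min [650. 248.  16.] max [773. 371. 244.]
scene handle 116 med [531.   -6.3 120.9] min [513. -16.  61.] max [536.   2. 144.]
scene yellow 493 med [ 672.5 -130.   114.4] min [ 557. -370.  108.] max [687.  40. 125.]
scene grn 3106 med [492.6 -87.4  12.8] min [ 407. -230.    5.] max [686.  44.  52.]
scene probe 233 med [443.5 364.9  48.7] min [335. 348.   6.] max [457. 405.  99.]
scene probetop 85 med [440.6 365.   83.5] min [422. 354.  61.] max [448. 377.  99.]
```

View pics/c1.png

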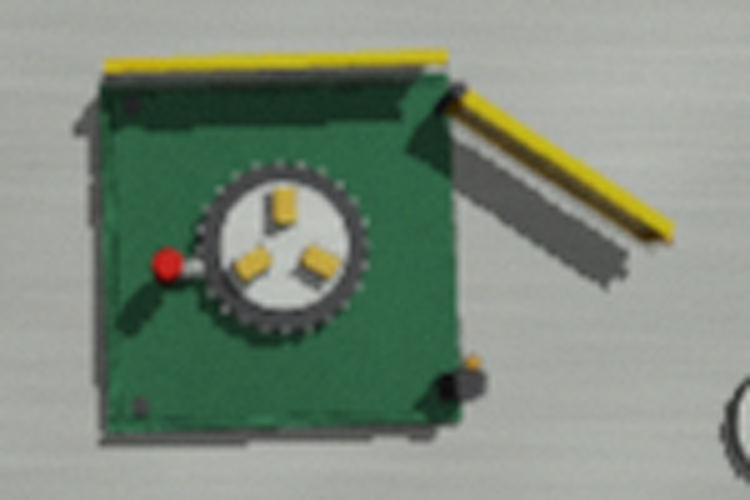

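The crop shows the grip at (168,265), the face centre at about (285,245), the hinge at (455,97), and the catch post at (468,383) with its ball at (472,362). Next I'll write a move helper that prints the relative rows, then look with the wrist camera.

```bash
cat >> h.py <<'E'
def down(yaw):   # tool y down, tool x at world yaw (deg)
    c,s=np.cos(np.radians(yaw)),np.sin(np.radians(yaw))
    x=np.array([c,s,0]); y=np.array([0,0,-1.]); return R.from_matrix(np.c_[x,y,np.cross(x,y)])
def rows(targets,st=None):
    """targets: (x,y,z,yaw) -> relative rows, printed"""
    st=st or arm.state(); R0=R.from_rotvec(st["tool_rot"]); p0=st["tcp_pos"]
    for t in targets:
        r=(R0.inv()*down(t[3])).as_rotvec()/np.radians(8); s=R0.inv().apply(np.array(t[:3])-p0)/25
        print(t,"->",np.r_[r,s].round(2).tolist())
E
python3 - <<'E'
from h import *
s=arm.state(); M=R.from_rotvec(s["tool_rot"]).as_matrix(); print(M.round(3)); yaw=np.degrees(np.arctan2(M[1,0],M[0,0])); print(yaw)
rows([(280,420,330,yaw),(470,-60,330,yaw),(470,-60,330,0),(470,-60,330,-90),(470,-60,330,-60)])
E
```

```text
[[ 0.331 -0.    -0.943]
 [ 0.943 -0.001  0.331]
 [-0.001 -1.    -0.   ]]
70.64476927796737
(280, 420, 330, np.float64(70.64476927796737)) -> [0.0, 0.0, -0.01, -5.42, -4.31, -5.0]
(470, -60, 330, np.float64(70.64476927796737)) -> [0.0, 0.0, -0.01, -21.02, -4.29, -18.53]
(470, -60, 330, 0) -> [0.01, 8.83, -0.01, -21.02, -4.29, -18.53]
(470, -60, 330, -90) -> [0.01, 20.08, -0.0, -21.02, -4.29, -18.53]
(470, -60, 330, -60) -> [0.01, 16.33, -0.0, -21.02, -4.29, -18.53]
```

```bash
python3 - <<'E'
from h import *
rows([(300,420,330,65),(540,0,300,0)])
E
```

```text
(300, 420, 330, 65) -> [0.0, 0.71, -0.01, -5.16, -4.31, -5.75]
(540, 0, 300, 0) -> [0.01, 8.83, -0.01, -17.83, -3.1, -20.38]
```

>>> {"api": "play_rows", "payload": {"steps": [[[0,0,0,-1,-2,-1,87],[0,0.3,0,-3,-4,-3,87],[0,0.7,0,-5.16,-4.3,-5.75,87],[0,1.7,0,-7,-4.2,-7.5,87],[0,2.7,0,-8.5,-4,-9.2,87],[0,3.7,0,-10,-3.8,-11,87],[0,4.7,0,-11.5,-3.6,-13,87],[0,5.7,0,-13,-3.4,-15,87],[0,6.7,0,-14.5,-3.3,-16.8,87],[0,7.7,0,-16,-3.2,-18.5,87],[0,8.5,0,-17,-3.1,-19.5,87],[0,8.83,0,-17.83,-3.1,-20.38,87],[0,8.83,0,-17.83,-3.1,-20.38,87],[0,8.83,0,-17.83,-3.1,-20.38,87],[0,8.83,0,-17.83,-3.1,-20.38,87]]]}}

```text
time_s: 1.6
tcp_pos: [541.6, -3.5, 299.6]
tool_rot: [-1.572, 0.003, -0.003]
force: [-0.4, 1.3, 0.5]
grip_width: 86.7
```

```bash
python3 - <<'E'
from h import *
s=arm.state(); print(s["time_s"],s["tcp_pos"],s["joints"])
p,d=imaging.grab_frame("wrist"); cv2.imwrite("pics/w1.png",p); np.save("pics/w1.npy",d)
W=cloud("wrist",p,d,s["tcp_pos"],s["tool_rot"]); H=hsv(p); np.save("pics/w1W.npy",W)
X,Y,Z=np.moveaxis(W,-1,0)
red=((H[...,0]<8)|(H[...,0]>172))&(H[...,1]>140)
q=W[red&(Z>132)&(Z<148)]; print("handle top",len(q),q.mean(0),q.min(0),q.max(0))
near=(X>420)&(X<660)&(Y>-200)&(Y<50)
f=near&(abs(Z-56)<3); q=W[f]; print("face",len(q),np.median(q,0),q.min(0),q.max(0))
c,r=cv2.minEnclosingCircle(q[:,:2].astype(np.float32)); print(c,r)
k=near&(abs(Z-48)<2.5); q=W[k]; print("sleeve z",len(q),q.min(0),q.max(0))
yel=(H[...,0]>18)&(H[...,0]<35)&(H[...,1]>130)
b=near&(abs(Z-84)<4); q=W[b]
n,l=cv2.connectedComponents(b.astype(np.uint8))
for i in range(1,n):
    if (l==i).sum()>60: print("jaw",(l==i).sum(),W[l==i].mean(0))
E
```

```text
1.6 [541.55258794  -3.52330702 299.57445979] [-2.79790500e-02  2.16064293e-01  1.73795661e+00 -9.46317978e-04
  1.18767229e+00 -2.39250737e-02]
handle top 280 [521.74226654  -8.04030394 139.2088654 ] [511.60773119 -18.91055394 132.94750638] [531.10984785   1.56410684 141.58298827]
face 2094 [546.70507235 -91.97547426  55.75624408] [ 494.9723083  -142.90476738   53.0736546 ] [589.8341567  -48.93796011  58.9234552 ]
(542.8826904296875, -96.37128448486328) 47.970802307128906
sleeve z 2116 [ 423.72624503 -159.58226324   45.50149709] [655.18588529  43.07341999  50.47156707]
jaw 222 [527.78016587 -72.27563397  83.67268811]
jaw 218 [571.08050939 -94.45338281  83.56183766]
jaw 190 [ 530.33342959 -120.33602972   83.41839887]
```

View pics/w1.png

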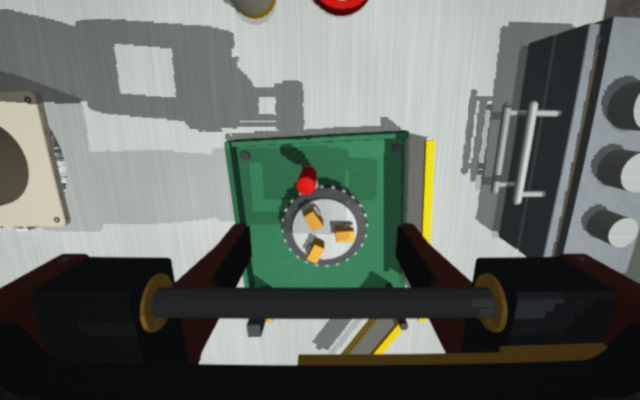

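The wrist view shows the three jaws around about (325,230) and the grip at (307,183). The axis is about (543,-96), the yaw 2.7°, and the lever sits at world angle 103.6°, so the sleeve is at about 1.29. Next I'll grip the lever.

```bash
cat >> h.py <<'E'
A=np.array([543,-96.]); YAW=2.7
def hp(phi,z=102):
    a=np.radians(phi); return (round(A[0]+90*np.cos(a),1),round(A[1]+90*np.sin(a),1),z,phi-90)
E
python3 - <<'E'
from h import *
rows([hp(103.6,200),hp(103.6)])
E
```

```text
(np.float64(521.8), np.float64(-8.5), 200, 13.599999999999994) -> [0.0, -1.73, -0.0, -0.78, 3.98, -0.22]
(np.float64(521.8), np.float64(-8.5), 102, 13.599999999999994) -> [0.0, -1.73, -0.0, -0.77, 7.9, -0.22]
```

>>> {"api": "play_rows", "payload": {"steps": [[[0,-0.8,0,-0.4,1.5,-0.1,87],[0,-1.73,0,-0.78,3,-0.22,87],[0,-1.73,0,-0.78,4.4,-0.22,87],[0,-1.73,0,-0.78,5.6,-0.22,87],[0,-1.73,0,-0.78,6.8,-0.22,87],[0,-1.73,0,-0.78,7.9,-0.22,60],[0,-1.73,0,-0.78,7.9,-0.22,40],[0,-1.73,0,-0.78,7.9,-0.22,18],[0,-1.73,0,-0.78,7.9,-0.22,18],[0,-1.73,0,-0.78,7.9,-0.22,18],[0,-1.73,0,-0.78,7.9,-0.22,18],[0,-1.73,0,-0.78,7.9,-0.22,18]]], "squeeze": 30}}

```text
time_s: 2.85
tcp_pos: [521.0, -5.3, 103.4]
tool_rot: [-1.563, -0.191, 0.189]
force: [-0.1, 0.2, 0.5]
grip_width: 34.4
```

```bash
python3 - <<'E'
from h import *
s=arm.state(); print(s["tcp_pos"],s["force"],s["grip_width"])
rows([hp(p) for p in np.linspace(103.6,178,11)[1:]])
E
```

```text
[521.00778664  -5.28159402 103.44587746] [-0.08786957  0.22031531  0.48703941] 34.35678168568922
(np.float64(510.7), np.float64(-12.0), 102, np.float64(21.039999999999992)) -> [0.0, -0.9, 0.01, -0.46, 0.06, -0.16]
(np.float64(500.1), np.float64(-16.9), 102, np.float64(28.47999999999999)) -> [0.0, -1.83, 0.01, -0.92, 0.06, -0.25]
(np.float64(490.2), np.float64(-23.1), 102, np.float64(35.91999999999999)) -> [0.0, -2.76, 0.01, -1.37, 0.06, -0.4]
(np.float64(481.2), np.float64(-30.6), 102, np.float64(43.359999999999985)) -> [0.01, -3.69, 0.01, -1.79, 0.06, -0.6]
(np.float64(473.3), np.float64(-39.1), 102, np.float64(50.80000000000001)) -> [0.01, -4.62, 0.01, -2.18, 0.06, -0.86]
(np.float64(466.5), np.float64(-48.6), 102, np.float64(58.24000000000001)) -> [0.01, -5.55, 0.01, -2.53, 0.05, -1.16]
(np.float64(461.0), np.float64(-58.9), 102, np.float64(65.68)) -> [0.01, -6.48, 0.01, -2.84, 0.05, -1.51]
(np.float64(456.9), np.float64(-69.9), 102, np.float64(73.12)) -> [0.01, -7.41, 0.01, -3.11, 0.05, -1.9]
(np.float64(454.2), np.float64(-81.2), 102, np.float64(80.56)) -> [0.01, -8.34, 0.01, -3.32, 0.05, -2.31]
(np.float64(453.1), np.float64(-92.9), 102, np.float64(88.0)) -> [0.01, -9.27, 0.01, -3.48, 0.05, -2.75]
```

>>> {"api": "play_rows", "payload": {"steps": [[[0,0,0,0,0,0,18],[0,0,0,0,0,0,18],[0,0,0,0,0,0,18],[0,0,0,0,0,0,18],[0,0,0,0,0,0,18],[0,0,0,0,0,0,18]]]}}

```text
time_s: 3.45
tcp_pos: [520.7, -5.3, 102.9]
tool_rot: [-1.563, -0.19, 0.19]
force: [-1.5, -0.4, 5.6]
grip_width: 21.8
```

```bash
python3 - <<'E'
from h import *
s=arm.state(); print(s["tcp_pos"],s["force"],s["grip_width"])
rows([hp(p) for p in np.linspace(103.6,178,11)[1:]])
E
```

```text
[520.65965385  -5.29538564 102.89051925] [-1.51824987 -0.39918647  5.56104426] 21.761416926149387
(np.float64(510.7), np.float64(-12.0), 102, np.float64(21.039999999999992)) -> [0.0, -0.9, 0.0, -0.45, 0.04, -0.17]
(np.float64(500.1), np.float64(-16.9), 102, np.float64(28.47999999999999)) -> [0.0, -1.83, 0.0, -0.91, 0.04, -0.25]
(np.float64(490.2), np.float64(-23.1), 102, np.float64(35.91999999999999)) -> [0.0, -2.76, 0.0, -1.35, 0.04, -0.4]
(np.float64(481.2), np.float64(-30.6), 102, np.float64(43.359999999999985)) -> [0.0, -3.69, 0.0, -1.77, 0.04, -0.61]
(np.float64(473.3), np.float64(-39.1), 102, np.float64(50.80000000000001)) -> [0.0, -4.62, 0.0, -2.16, 0.04, -0.86]
(np.float64(466.5), np.float64(-48.6), 102, np.float64(58.24000000000001)) -> [0.0, -5.55, 0.0, -2.52, 0.04, -1.16]
(np.float64(461.0), np.float64(-58.9), 102, np.float64(65.68)) -> [0.0, -6.48, 0.0, -2.83, 0.04, -1.51]
(np.float64(456.9), np.float64(-69.9), 102, np.float64(73.12)) -> [0.0, -7.41, 0.0, -3.09, 0.04, -1.9]
(np.float64(454.2), np.float64(-81.2), 102, np.float64(80.56)) -> [0.0, -8.34, 0.0, -3.31, 0.04, -2.31]
(np.float64(453.1), np.float64(-92.9), 102, np.float64(88.0)) -> [0.0, -9.27, 0.0, -3.46, 0.04, -2.76]
```

>>> {"api": "play_rows", "payload": {"steps": [[[0,-0.9,0,-0.45,0,-0.12,18],[0,-1.83,0,-0.91,0,-0.22,18],[0,-2.76,0,-1.35,0,-0.4,18],[0,-3.69,0,-1.77,0,-0.61,18],[0,-4.62,0,-2.16,0,-0.86,18],[0,-5.55,0,-2.52,0,-1.16,18],[0,-6.48,0,-2.83,0,-1.51,18],[0,-7.41,0,-3.09,0,-1.9,18],[0,-8.34,0,-3.31,0,-2.31,18],[0,-9.2,0,-3.45,0,-2.7,18],[0,-9.2,0,-3.45,0,-2.7,18],[0,-9.2,0,-3.45,0,-2.7,18]]]}}

```text
time_s: 4.65
tcp_pos: [449.2, -91.3, 102.8]
tool_rot: [-1.224, -1.172, 1.18]
force: [-14.5, -1.0, 21.4]
grip_width: 21.6
```

```bash
python3 - <<'E'
from h import *
s=arm.state(); print(s["tcp_pos"],s["force"],s["grip_width"]); d=s["tcp_pos"][:2]-A; print(np.hypot(*d),np.degrees(np.arctan2(d[1],d[0])))
# then up and to probe approach; yaw choice
rows([(s["tcp_pos"][0],s["tcp_pos"][1],210,88),(440,130,220,70),(431,364,200,40),(431,364,48,40)])
E
```

```text
[449.20517889 -91.31253552 102.79928838] [-14.46506691  -1.00403579  21.35246097] 21.639126612980416
93.91187779519521 177.13898198211945
(np.float64(449.2051788862996), np.float64(-91.31253551814801), 210, 88) -> [-0.05, -0.07, 0.0, 0.0, -4.29, 0.03]
(440, 130, 220, 70) -> [-0.05, 2.18, -0.0, 8.83, -4.68, 0.79]
(431, 364, 200, 40) -> [-0.05, 5.93, -0.02, 18.16, -3.87, 1.56]
(431, 364, 48, 40) -> [-0.05, 5.93, -0.02, 18.16, 2.21, 1.52]
```

```bash
python3 - <<'E'
from h import *
s=arm.state(); x,y,z=s["tcp_pos"]
rows([(x,y,215,85),(445,20,250,60),(433,200,250,40),(433,365,240,20)])
E
```

```text
(np.float64(449.2051788862996), np.float64(-91.31253551814801), 215, 85) -> [-0.05, 0.31, 0.0, 0.0, -4.49, 0.03]
(445, 20, 250, 60) -> [-0.05, 3.43, -0.01, 4.44, -5.88, 0.41]
(433, 200, 250, 40) -> [-0.05, 5.93, -0.02, 11.62, -5.87, 1.2]
(433, 365, 240, 20) -> [-0.05, 8.43, -0.03, 18.21, -5.47, 1.49]
```

>>> {"api": "play_rows", "payload": {"steps": [[[0,0,0,0,0,0,60],[0,0,0,0,0,0,60],[0,0,0,0,0,0,60],[0,0,0,0,0,0,60],[0,0,0,0,-1.5,0,60],[0,0,0,0,-3,0,60],[0,0,0,0,-4.5,0,60],[0,0.8,0,1.2,-5.3,0.1,60],[0,1.7,0,2.7,-5.8,0.25,60],[0,2.6,0,4.4,-5.9,0.4,60],[0,3.5,0,6.2,-5.9,0.6,60],[0,4.4,0,8,-5.9,0.8,60],[0,5.3,0,9.8,-5.9,1,60],[0,6.2,0,11.6,-5.9,1.2,60],[0,7.1,0,13.5,-5.8,1.3,60],[0,7.9,0,15.4,-5.6,1.4,60],[0,8.43,0,17,-5.5,1.45,60],[0,8.43,0,18.21,-5.47,1.49,60],[0,8.43,0,18.21,-5.47,1.49,60],[0,8.43,0,18.21,-5.47,1.49,60]]]}}

```text
time_s: 6.65
tcp_pos: [435.6, 365.2, 238.8]
tool_rot: [-1.554, -0.275, 0.276]
force: [-0.2, -0.3, -0.1]
grip_width: 60.1
```

```bash
python3 - <<'E'
from h import *
s=arm.state(); print(s["time_s"],s["tcp_pos"],s["joints"],s["force"])
p,d=imaging.grab_frame("wrist"); cv2.imwrite("pics/w2.png",p)
W=cloud("wrist",p,d,s["tcp_pos"],s["tool_rot"]); X,Y,Z=np.moveaxis(W,-1,0)
nr=np.hypot(X-433,Y-365)<40
for lo,hi in((88,100),(60,84),(38,52),(15,34)):
    q=W[nr&(Z>lo)&(Z<hi)]
    if len(q)>5: print(lo,len(q),q.mean(0).round(1),cv2.minEnclosingCircle(q[:,:2].astype(np.float32)))
rows([(433,365,150,20),(433,365,48,20)])
E
```

```text
6.65 [435.58954619 365.23820243 238.8014312 ] [ 6.76954609e-01  3.22453155e-01  1.74204269e+00 -2.40320852e-04
  1.07833875e+00  3.26188152e-01] [-0.21694118 -0.27583314 -0.07079137]
88 217 [432.9 366.1  91.1] ((433.25274658203125, 365.8881530761719), 9.964506149291992)
60 83 [430.8 374.9  73.1] ((432.959716796875, 365.456787109375), 12.892775535583496)
38 338 [430.2 373.   47.1] ((433.0406494140625, 365.4534606933594), 22.669498443603516)
(433, 365, 150, 20) -> [0.0, 0.0, -0.01, -0.09, 3.56, 0.06]
(433, 365, 48, 20) -> [0.0, 0.0, -0.01, -0.09, 7.64, 0.06]
```

View pics/w2.png

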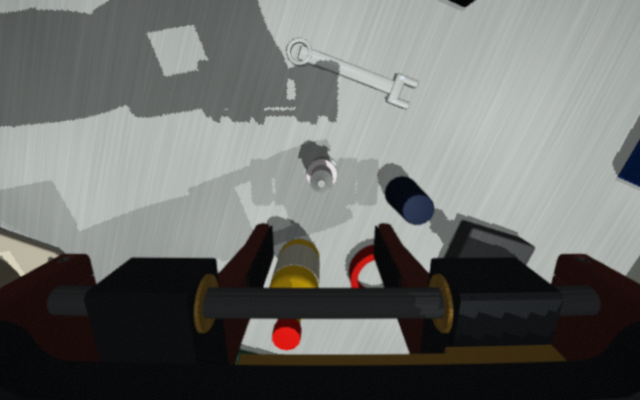

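The wrist view shows the probe upright at (320,175), with the roller at (410,195) and the oil bottle at (293,280), both clear of the fingers. Next I'll descend and grip.

>>> {"api": "play_rows", "payload": {"steps": [[[0,0,0,-0.05,1.6,0.03,60],[0,0,0,-0.09,3.2,0.05,60],[0,0,0,-0.09,4.6,0.05,60],[0,0,0,-0.09,6,0.05,60],[0,0,0,-0.09,7,0.05,60],[0,0,0,-0.09,7.64,0.05,60],[0,0,0,-0.09,7.64,0.05,22],[0,0,0,-0.09,7.64,0.05,22],[0,0,0,-0.09,7.64,0.05,22],[0,0,0,-0.09,7.64,0.05,22],[0,0,0,-0.09,7.64,0.05,22],[0,0,0,-0.09,7.64,0.05,22],[0,0,0,-0.09,7.64,0.05,22],[0,0,0,-0.09,7.64,0.05,22]]], "squeeze": 25}}

```text
time_s: 8.1
tcp_pos: [433.8, 365.7, 49.4]
tool_rot: [-1.553, -0.275, 0.273]
force: [-0.7, -1.8, 7.2]
grip_width: 25.8
```

```bash
python3 - <<'E'
from h import *
s=arm.state(); print(s["time_s"],s["tcp_pos"],s["force"],s["grip_width"]); x,y,z=s["tcp_pos"]
rows([(x,y,260,20),(440,200,280,30),(480,20,260,45),(543,-96,220,60),(543,-96,z+56,60)])
E
```

```text
8.1 [433.80343701 365.70194704  49.42684205] [-0.74771962 -1.80168691  7.17954289] 25.836112913138955
(np.float64(433.8034370122268), np.float64(365.7019470428354), 260, 20) -> [-0.0, 0.0, 0.01, 0.01, -8.42, 0.0]
(440, 200, 280, 30) -> [-0.0, -1.25, 0.01, -2.03, -9.23, -6.31]
(480, 20, 260, 45) -> [-0.0, -3.12, 0.01, -2.99, -8.43, -13.62]
(543, -96, 220, 60) -> [0.0, -5.0, 0.01, -2.21, -6.83, -18.85]
(543, -96, np.float64(105.4268420483628), 60) -> [0.0, -5.0, 0.01, -2.21, -2.25, -18.85]
```

>>> {"api": "play_rows", "payload": {"steps": [[[0,0,0,0,-1,0,22],[0,0,0,0,-2.6,0,22],[0,0,0,0,-4.3,0,22],[0,0,0,0,-6,0,22],[0,0,0,0,-7.7,0,22],[0,0,0,-0.2,-9,-0.6,22],[0,-0.4,0,-0.7,-9.3,-2,22],[0,-0.8,0,-1.3,-9.3,-3.6,22],[0,-1.2,0,-1.9,-9.3,-5.2,22],[0,-1.6,0,-2.2,-9.3,-6.8,22],[0,-2,0,-2.5,-9.2,-8.4,22],[0,-2.4,0,-2.7,-9,-10,22],[0,-2.8,0,-2.9,-8.7,-11.6,22],[0,-3.2,0,-3,-8.4,-13.2,22],[0,-3.7,0,-2.8,-8.1,-14.6,22],[0,-4.2,0,-2.6,-7.7,-16,22],[0,-4.6,0,-2.4,-7.3,-17.4,22],[0,-5,0,-2.21,-6.8,-18.85,22],[0,-5,0,-2.21,-6.8,-18.85,22],[0,-5,0,-2.21,-6.8,-18.85,22]]]}}

```text
time_s: 10.1
tcp_pos: [542.0, -96.6, 217.4]
tool_rot: [-1.411, -0.812, 0.815]
force: [-1.4, -0.1, -5.5]
grip_width: 25.4
```

>>> {"api": "play_rows", "payload": {"steps": [[[0,0,0,0,0,0,22],[0,0,0,0,0,0,22],[0,0,0,0,0,0,22]]]}}

```text
time_s: 10.4
tcp_pos: [542.7, -95.4, 218.9]
tool_rot: [-1.412, -0.817, 0.816]
force: [-0.6, -0.2, -4.6]
grip_width: 25.6
```

```bash
python3 - <<'E'
from h import *
s=arm.state(); print(s["time_s"],s["tcp_pos"],s["force"],s["grip_width"]); x,y,z=s["tcp_pos"]
p,d=imaging.grab_frame("scene"); a=cv2.resize(p[110:260,180:370],None,fx=4,fy=4,interpolation=2); 
p2,d2=imaging.grab_frame("wrist"); cv2.imwrite("pics/s3.png",np.vstack([cv2.resize(a,(640,505))[:300],cv2.resize(p2,(480,300)) if 0 else np.pad(cv2.resize(p2,(480,300)),((0,0),(0,160),(0,0)))]))
rows([(543,-96,120,60),(543,-96,108,60)])
E
```

```text
10.4 [542.68384159 -95.4214665  218.87071719] [-0.56965774 -0.23328965 -4.62590516] 25.558420228937287
(543, -96, 120, 60) -> [0.0, 0.01, 0.0, -0.01, 3.95, -0.01]
(543, -96, 108, 60) -> [0.0, 0.01, 0.0, -0.01, 4.43, -0.01]
```

View pics/s3.png

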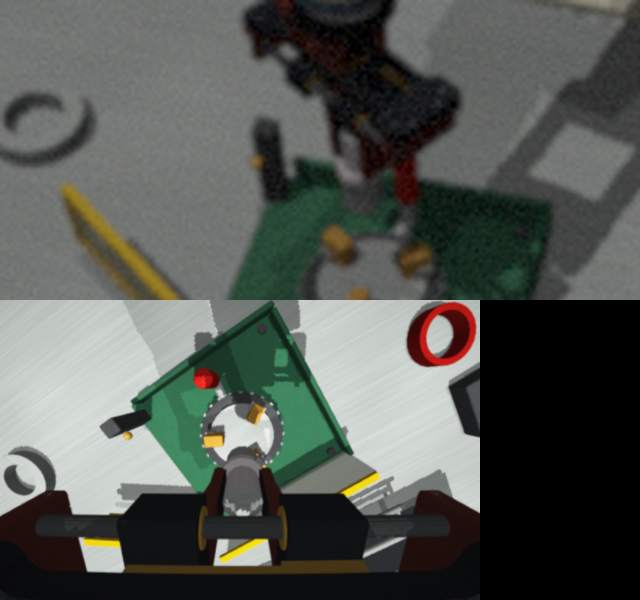

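The jaws are open, with two visible at (213,440) and (255,410) in the lower view. The probe hangs upright over the chuck. Next I'll lower it.

>>> {"api": "play_rows", "payload": {"steps": [[[0,0,0,0,1,0,22],[0,0,0,0,2,0,22],[0,0,0,0,3,0,22],[0,0,0,0,3.7,0,22],[0,0,0,0,4.1,0,22],[0,0,0,0,4.3,0,22],[0,0,0,0,4.45,0,22],[0,0,0,0,4.5,0,22],[0,0,0,0,4.5,0,22],[0,0,0,0,4.5,0,22]]]}}

```text
time_s: 11.5
tcp_pos: [543.3, -96.4, 106.6]
tool_rot: [-1.413, -0.816, 0.815]
force: [0.8, -0.6, -4.1]
grip_width: 25.7
```

>>> {"api": "play_rows", "payload": {"steps": [[[0,0,0,0,0.02,0,22],[0,0,0,0,0.05,0,22],[0,0,0,0,0.07,0,22],[0,0,0,0,0.07,0,22],[0,0,0,0,0.07,0,22]]]}}

```text
time_s: 12.0
tcp_pos: [543.4, -96.5, 105.4]
tool_rot: [-1.413, -0.816, 0.815]
force: [-2.6, -0.3, 7.4]
grip_width: 25.7
```

Contact confirmed: the vertical force went from -4 to +7 N. Next I'll release and rise.

>>> {"api": "play_rows", "payload": {"steps": [[[0,0,0,0,0,0,54],[0,0,0,0,0,0,54],[0,0,0,0,0,0,54],[0,0,0,0,0,0,54],[0,0,0,0,0,0,54],[0,0,0,0,-0.5,0,54],[0,0,0,0,-1.5,0,54],[0,0,0,0,-3,0,54],[0,0,0,0,-4.5,0,54],[0,0,0,0,-5.5,0,54],[0,0,0,0,-5.5,0,54],[0,0,0,0,-5.5,0,54]]]}}

```text
time_s: 13.2
tcp_pos: [542.8, -96.3, 242.3]
tool_rot: [-1.413, -0.817, 0.815]
force: [-0.7, 0.6, -0.7]
grip_width: 54.4
```

```bash
python3 - <<'E'
from h import *
s=arm.state(); print(s["time_s"],s["tcp_pos"],s["force"],s["grip_width"]); x,y,z=s["tcp_pos"]
p,d=imaging.grab_frame("wrist"); cv2.imwrite("pics/w4.png",p[60:330,100:520])
W=cloud("wrist",p,d,s["tcp_pos"],s["tool_rot"]); H=hsv(p); X,Y,Z=np.moveaxis(W,-1,0)
red=((H[...,0]<8)|(H[...,0]>172))&(H[...,1]>140)
q=W[red&(Z>132)&(Z<148)&(np.hypot(X-543,Y+96)<130)]; print("handle",len(q),q.mean(0) if len(q) else 0)
for lo,hi in((135,155),(115,134)):
    q=W[(np.hypot(X-543,Y+96)<25)&(Z>lo)&(Z<hi)]
    if len(q)>5: print(lo,len(q),q.mean(0).round(1),cv2.minEnclosingCircle(q[:,:2].astype(np.float32)))
h=hp(177.1,102); print(h)
rows([(460,-92,215,87),h[:2]+(215,87),h[:2]+(102,87)])
E
```

```text
13.2 [542.84147058 -96.2554041  242.32977684] [-0.66536658  0.64734537 -0.66993179] 54.355980071715045
handle 509 [452.84026066 -90.6312188  139.19616813]
135 596 [542.2 -95.7 144.5] ((543.6182250976562, -96.42151641845703), 12.881901741027832)
115 97 [535.1 -91.2 124.9] ((541.8193969726562, -95.53982543945312), 12.732118606567383)
(np.float64(453.1), np.float64(-91.4), 102, 87.1)
(460, -92, 215, 87) -> [-0.01, -3.37, -0.0, -1.5, 1.05, 2.93]
(np.float64(453.1), np.float64(-91.4), 215, 87) -> [-0.01, -3.37, -0.0, -1.62, 1.05, 3.18]
(np.float64(453.1), np.float64(-91.4), 102, 87) -> [-0.01, -3.37, -0.0, -1.62, 5.57, 3.18]
```

View pics/w4.png

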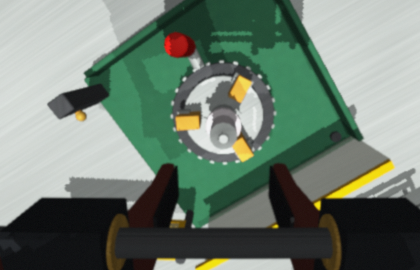

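The probe stands upright at (224,135) between the open jaws, and the grip is at (180,44). Next I'll take the lever again.

>>> {"api": "play_rows", "payload": {"steps": [[[0,-1,0,-0.5,0,0.9,60],[0,-2,0,-1,0,1.9,60],[0,-3,0,-1.5,0.3,2.8,60],[0,-3.37,0,-1.62,1,3.18,60],[0,-3.37,0,-1.62,2.4,3.18,60],[0,-3.37,0,-1.62,3.8,3.18,60],[0,-3.37,0,-1.62,5,3.18,60],[0,-3.37,0,-1.62,5.57,3.18,60],[0,-3.37,0,-1.62,5.57,3.18,18],[0,-3.37,0,-1.62,5.57,3.18,18],[0,-3.37,0,-1.62,5.57,3.18,18],[0,-3.37,0,-1.62,5.57,3.18,18],[0,-3.37,0,-1.62,5.57,3.18,18],[0,-3.37,0,-1.62,5.57,3.18,18],[0,-3.37,0,-1.62,5.57,3.18,18]]], "squeeze": 40}}

```text
time_s: 14.75
tcp_pos: [454.2, -91.6, 103.1]
tool_rot: [-1.235, -1.171, 1.17]
force: [-1.0, 0.3, 7.7]
grip_width: 21.7
```

```bash
python3 - <<'E'
from h import *
s=arm.state(); print(s["time_s"],s["tcp_pos"],s["force"],s["grip_width"])
rows([hp(p) for p in (170,163,156,149,142,135,128,121,114,110,107)])
E
```

```text
14.75 [454.17828092 -91.64823403 103.11150432] [-1.01959418  0.34951522  7.67688083] 21.66448691272545
(np.float64(454.4), np.float64(-80.4), 102, 80) -> [0.01, 0.87, -0.0, 0.45, 0.04, 0.02]
(np.float64(456.9), np.float64(-69.7), 102, 73) -> [0.01, 1.75, -0.0, 0.88, 0.04, -0.06]
(np.float64(460.8), np.float64(-59.4), 102, 66) -> [0.01, 2.62, 0.0, 1.3, 0.04, -0.2]
(np.float64(465.9), np.float64(-49.6), 102, 59) -> [0.01, 3.5, 0.0, 1.7, 0.04, -0.38]
(np.float64(472.1), np.float64(-40.6), 102, 52) -> [0.01, 4.37, 0.0, 2.08, 0.04, -0.61]
(np.float64(479.4), np.float64(-32.4), 102, 45) -> [0.01, 5.25, 0.0, 2.42, 0.05, -0.88]
(np.float64(487.6), np.float64(-25.1), 102, 38) -> [0.01, 6.12, 0.0, 2.73, 0.05, -1.19]
(np.float64(496.6), np.float64(-18.9), 102, 31) -> [0.01, 7.0, 0.0, 3.0, 0.05, -1.54]
(np.float64(506.4), np.float64(-13.8), 102, 24) -> [0.01, 7.87, 0.0, 3.22, 0.05, -1.92]
(np.float64(512.2), np.float64(-11.4), 102, 20) -> [0.01, 8.37, 0.0, 3.33, 0.05, -2.15]
(np.float64(516.7), np.float64(-9.9), 102, 17) -> [0.01, 8.75, 0.0, 3.4, 0.05, -2.32]
```

>>> {"api": "play_rows", "payload": {"steps": [[[0,0.87,0,0.45,0,0.02,18],[0,1.75,0,0.88,0,-0.06,18],[0,2.62,0,1.3,0,-0.2,18],[0,3.5,0,1.7,0,-0.38,18],[0,4.37,0,2.08,0,-0.61,18],[0,5.25,0,2.42,0,-0.88,18],[0,6.12,0,2.73,0,-1.19,18],[0,7,0,3,0,-1.54,18],[0,7.87,0,3.22,0,-1.92,18],[0,8.37,0,3.33,0,-2.15,18],[0,8.37,0,3.33,0,-2.15,18],[0,8.37,0,3.33,0,-2.15,18]]]}}

```text
time_s: 15.95
tcp_pos: [513.7, -12.7, 103.1]
tool_rot: [-1.556, -0.277, 0.272]
force: [3.9, -8.0, 0.8]
grip_width: 21.5
```

```bash
cat > chk.py <<'E'
from h import *
s=arm.state(); d=s["tcp_pos"][:2]-A; f=np.arctan2(d[1],d[0]); t=np.array([np.sin(f),-np.cos(f)])
print(s["time_s"],s["tcp_pos"],s["force"],"r",np.hypot(*d),"phi",np.degrees(f),"Ft(cw)",s["force"][:2]@t,"Fr",s["force"][:2]@d/np.hypot(*d),s["grip_width"])
E
python3 - <<'E'
from chk import *
rows([hp(p) for p in (109,107,105,103,101)])
E
```

```text
15.95 [513.65744351 -12.74476559 103.13287856] [ 3.85105741 -8.00907936  0.75121224] r 88.27468311148009 phi 109.41454628221759 Ft(cw) 0.9698570468942228 Fr -8.833763224110626 21.54369639642618
(np.float64(513.7), np.float64(-10.9), 102, 19) -> [0.02, 0.13, 0.02, 0.03, 0.05, 0.07]
(np.float64(516.7), np.float64(-9.9), 102, 17) -> [0.02, 0.38, 0.02, 0.15, 0.05, 0.07]
(np.float64(519.7), np.float64(-9.1), 102, 15) -> [0.02, 0.63, 0.02, 0.28, 0.05, 0.05]
(np.float64(522.8), np.float64(-8.3), 102, 13) -> [0.02, 0.88, 0.02, 0.4, 0.05, 0.04]
(np.float64(525.8), np.float64(-7.7), 102, 11) -> [0.02, 1.13, 0.02, 0.53, 0.05, 0.02]
```

>>> {"api": "play_rows", "payload": {"steps": [[[0,0.2,0,0.08,0,0.07,18],[0,0.38,0,0.15,0,0.07,18],[0,0.5,0,0.21,0,0.06,18],[0,0.5,0,0.21,0,0.06,18]]]}}

```text
time_s: 16.35
tcp_pos: [517.6, -11.4, 103.1]
tool_rot: [-1.565, -0.222, 0.219]
force: [1.7, -20.1, 1.1]
grip_width: 21.3
```

```bash
python3 chk.py
```

```text
16.35 [517.59692938 -11.37294749 103.10565851] [  1.73015167 -20.08394114   1.10654878] r 88.35753512138233 phi 106.70853279378576 Ft(cw) -4.117092423448718 Fr -19.733414969631262 21.27147505009379
```

>>> {"api": "play_rows", "payload": {"steps": [[[0,0.1,0,0.05,0,-0.05,18],[0,0.2,0,0.1,0,-0.07,18],[0,0.25,0,0.15,0,-0.07,18],[0,0.25,0,0.15,0,-0.07,18]]]}}

```text
time_s: 16.75
tcp_pos: [519.5, -10.9, 103.1]
tool_rot: [-1.565, -0.192, 0.195]
force: [-6.0, -12.0, 10.3]
grip_width: 21.5
```

```bash
python3 chk.py
```

```text
16.75 [519.47778119 -10.89753771 103.0907447 ] [ -5.95438919 -12.03790392  10.32863054] r 88.29339649800575 phi 105.45073527265423 Ft(cw) -8.946211411650397 Fr -10.01654545581762 21.50656147783401
```

>>> {"api": "play_rows", "payload": {"steps": [[[0,0.05,0,0.07,0,-0.03,18],[0,0.1,0,0.14,0,-0.05,18],[0,0.1,0,0.2,0,-0.05,18],[0,0.1,0,0.2,0,-0.05,18]]]}}

```text
time_s: 17.15
tcp_pos: [521.1, -10.6, 103.0]
tool_rot: [-1.565, -0.175, 0.189]
force: [-18.0, -12.3, 21.7]
grip_width: 21.2
```

```bash
python3 chk.py
```

```text
17.15 [521.0821192  -10.57726152 102.96835829] [-18.00146483 -12.34822913  21.74337476] r 88.18978256214844 phi 104.39059192544492 Ft(cw) -20.50556633805432 Fr -7.486871698744939 21.231549621418615
```

The tangential reaction is 20 N, well past 12 N. Next I'll release the lever, lift, and check the jaws.

>>> {"api": "play_rows", "payload": {"steps": [[[0,0,0,0,0,0,55],[0,0,0,0,0,0,55],[0,0,0,-0.05,0,0,55],[0,0,0,-0.05,0,0,55],[0,0,0,-0.05,0,0,55],[0,0,0,-0.05,-1,0,55],[0,0,0,-0.05,-2.5,0,55],[0,0,0,-0.05,-4,0,55],[0,0,0,-0.05,-5.5,0,55],[0,0,0,-0.05,-6,0,55],[0,0,0,-0.05,-6,0,55],[0,0,0,-0.05,-6,0,55]]]}}

```text
time_s: 18.35
tcp_pos: [523.6, -8.9, 251.2]
tool_rot: [-1.563, -0.18, 0.182]
force: [0.5, -0.3, 0.3]
grip_width: 55.2
```

```bash
cat >> h.py <<'E'
def gp(th,off,z=80,r=150):   # th deg gate angle; tool off mm outside of gate plane
    c,s=np.cos(np.radians(YAW)),np.sin(np.radians(YAW)); h=A+[105*c+127*s,105*s-127*c]
    a=np.radians(180+YAW+th); b=a+np.pi/2
    p=h+r*np.array([np.cos(a),np.sin(a)])+off*np.array([np.cos(b),np.sin(b)]); return (*p.round(1).tolist(),z,YAW+th)
E
python3 - <<'E'
from h import *
s=arm.state(); print(s["time_s"],s["tcp_pos"],s["force"],s["grip_width"])
p,d=imaging.grab_frame("wrist"); cv2.imwrite("pics/w5.png",cv2.resize(p[130:330,180:480],None,fx=2,fy=2))
W=cloud("wrist",p,d,s["tcp_pos"],s["tool_rot"]); H=hsv(p); X,Y,Z=np.moveaxis(W,-1,0)
red=((H[...,0]<8)|(H[...,0]>172))&(H[...,1]>140)
q=W[red&(Z>132)&(Z<148)&(np.hypot(X-543,Y+96)<130)]; q=q.mean(0)-[543,-96,0]; print("handle phi",np.degrees(np.arctan2(q[1],q[0])))
q=W[(np.hypot(X-543,Y+96)<25)&(Z>135)&(Z<156)]; print(len(q),q.max(0),cv2.minEnclosingCircle(q[:,:2].astype(np.float32)))
n,l=cv2.connectedComponents(((abs(Z-84)<3)&(np.hypot(X-543,Y+96)<50)).astype(np.uint8))
for i in range(1,n):
    if (l==i).sum()>60: c=W[l==i].mean(0); print("jaw",(l==i).sum(),c,np.hypot(c[0]-543,c[1]+96))
t,dd=imaging.grab_frame("top"); W=cloud("top",t,dd); H=hsv(t); yel=(H[...,0]>18)&(H[...,0]<35)&(H[...,1]>150)
m=yel&(W[...,2]>90)&(W[...,1]<-225); g=W[m]; print("gate far end",g.min(0),len(g))
rows([gp(54.8,40,240),gp(54.8,40,80)])
E
```

```text
18.35 [523.5710253   -8.94851098 251.2075527 ] [ 0.53861776 -0.26463552  0.26449995] 55.150527109175165
handle phi 107.0158810641972
483 [555.506052   -82.4021246  152.16662448] ((542.51904296875, -95.76075744628906), 13.400266647338867)
jaw 284 [527.32973958 -72.07014702  83.73221473] 28.604106788393498
jaw 214 [572.91770037 -93.54135464  83.39115694] 30.018556469003094
jaw 120 [ 525.61832968 -125.67699257   83.31284247] 34.39253336064454
gate far end [  382.73710348 -1138.18667521    90.18666086] 155
(607.0, -365.9, 240, 57.5) -> [-0.02, -5.54, -0.02, 0.0, 0.4, -14.67]
(607.0, -365.9, 80, 57.5) -> [-0.02, -5.54, -0.02, 0.03, 6.8, -14.67]
```

View pics/w5.png

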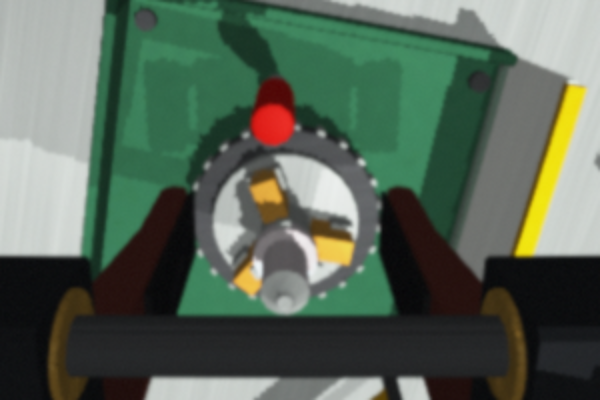

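The view shows the jaws closed round the shank at about (285,255), with the probe upright and centred at (542.5,-95.8). The lever reads 107°, or a sleeve angle of about 1.23. A light pull on the probe will test the grip before I shut the gate.

```bash
python3 - <<'E'
from h import *
rows([(542.7,-96,215,30),(542.7,-96,107,30)])
E
```

```text
(542.7, -96, 215, 30) -> [-0.01, -2.1, -0.02, -0.03, 1.42, -3.57]
(542.7, -96, 107, 30) -> [-0.01, -2.1, -0.02, -0.01, 5.74, -3.57]
```

>>> {"api": "play_rows", "payload": {"steps": [[[0,-0.7,0,0,0,-1.2,55],[0,-1.4,0,0,0,-2.4,55],[0,-2.1,0,-0.02,0.3,-3.57,55],[0,-2.1,0,-0.02,0.6,-3.57,55],[0,-2.1,0,-0.02,2,-3.57,55],[0,-2.1,0,-0.02,3.5,-3.57,55],[0,-2.1,0,-0.02,4.8,-3.57,55],[0,-2.1,0,-0.02,5.7,-3.57,55],[0,-2.1,0,-0.02,5.74,-3.57,22],[0,-2.1,0,-0.02,5.74,-3.57,22],[0,-2.1,0,-0.02,5.74,-3.57,22],[0,-2.1,0,-0.02,5.74,-3.57,22],[0,-2.1,0,-0.02,5.74,-3.57,22],[0,-2.1,0,-0.02,5.74,-3.57,22],[0,-2.1,0,-0.02,5.74,-3.57,22],[0,-2.1,0,-0.02,5.74,-3.57,22]]], "squeeze": 20}}

```text
time_s: 20.05
tcp_pos: [543.4, -96.7, 110.2]
tool_rot: [-1.532, -0.41, 0.411]
force: [-5.2, -2.7, 4.3]
grip_width: 25.5
```

>>> {"api": "play_rows", "payload": {"steps": [[[0,0,0,0,-0.04,0,22],[0,0,0,0,-0.08,0,22],[0,0,0,0,-0.12,0,22],[0,0,0,0,-0.12,0,22]]]}}

```text
time_s: 20.45
tcp_pos: [543.2, -96.3, 111.4]
tool_rot: [-1.531, -0.409, 0.412]
force: [-2.6, -5.3, -10.3]
grip_width: 25.5
```

>>> {"api": "play_rows", "payload": {"steps": [[[0,0,0,0,-0.04,0,22],[0,0,0,0,-0.08,0,22],[0,0,0,0,-0.08,0,22]]]}}

```text
time_s: 20.75
tcp_pos: [543.2, -96.3, 113.4]
tool_rot: [-1.531, -0.409, 0.412]
force: [-1.7, -4.8, -11.5]
grip_width: 25.8
```

>>> {"api": "play_rows", "payload": {"steps": [[[0,0,0,0,0.1,0,55],[0,0,0,0,0.1,0,55],[0,0,0,0,0.1,0,55],[0,0,0,0,0.1,0,55],[0,0,0,0,0.1,0,55],[0,0,0,0,-1,0,55],[0,0,0,0,-2.5,0,55],[0,0,0,0,-4,0,55],[0,0,0,0,-5.2,0,55],[0,0,0,0,-5.2,0,55],[0,0,0,0,-5.2,0,55]]]}}

```text
time_s: 21.85
tcp_pos: [544.4, -96.0, 244.4]
tool_rot: [-1.532, -0.412, 0.409]
force: [-0.1, 0.9, 0.7]
grip_width: 54.9
```

```bash
python3 - <<'E'
from h import *
s=arm.state(); print(s["time_s"],s["tcp_pos"],s["force"],s["grip_width"])
p,d=imaging.grab_frame("wrist"); cv2.imwrite("pics/w6.png",p[60:330,100:520])
W=cloud("wrist",p,d,s["tcp_pos"],s["tool_rot"]); H=hsv(p); X,Y,Z=np.moveaxis(W,-1,0)
red=((H[...,0]<8)|(H[...,0]>172))&(H[...,1]>140)
q=W[red&(Z>132)&(Z<148)&(np.hypot(X-543,Y+96)<130)]; print("handle",len(q),q.mean(0)); q=q.mean(0)-[543,-96,0]; print("phi",np.degrees(np.arctan2(q[1],q[0])))
a=(np.hypot(X-543,Y+96)<25)
q=W[a&(Z>135)&(Z<160)]; print("top z pct",np.percentile(q[:,2],[50,80,90,98]),cv2.minEnclosingCircle(q[:,:2].astype(np.float32)))
q=W[a&(Z>95)&(Z<110)]; print("collar",len(q),np.percentile(q[:,2],[20,50,80]))
h=hp(107); h=h[:2]+(200,17); rows([h,h[:2]+(102,17)])
E
```

```text
21.85 [544.35022607 -96.02574493 244.42721964] [-0.06454264  0.93865318  0.67210324] 54.87087067522922
handle 485 [515.79318447 -10.66757877 139.35316478]
phi 107.68401224519926
top z pct [146.78574271 150.14648518 153.0847941  154.4048951 ] ((543.0831909179688, -96.01842498779297), 12.926026344299316)
collar 472 [104.80201761 106.43919623 107.24104226]
(np.float64(516.7), np.float64(-9.9), 200, 17) -> [-0.0, 1.63, -0.0, 0.79, 1.73, 3.52]
(np.float64(516.7), np.float64(-9.9), 102, 17) -> [-0.0, 1.63, -0.0, 0.79, 5.65, 3.51]
```

The pull lifted the probe about 2.5 mm before it slipped (the collar now reads 106.8 against 104 expected), so that clamp was weak. I'll regrip the lever, loosen it, reseat the probe, and clamp harder.

>>> {"api": "play_rows", "payload": {"steps": [[[0,0.6,0,0.3,0,1.2,55],[0,1.2,0,0.6,0,2.4,55],[0,1.63,0,0.75,0.5,3.5,55],[0,1.63,0,0.75,2,3.5,55],[0,1.63,0,0.75,3.5,3.5,55],[0,1.63,0,0.75,4.8,3.5,55],[0,1.63,0,0.75,5.65,3.5,55],[0,1.63,0,0.75,5.65,3.5,18],[0,1.63,0,0.75,5.65,3.5,18],[0,1.63,0,0.75,5.65,3.5,18],[0,1.63,0,0.75,5.65,3.5,18],[0,1.63,0,0.75,5.65,3.5,18],[0,1.63,0,0.75,5.65,3.5,18],[0,1.63,0,0.75,5.65,3.5,18]]], "squeeze": 55}}

```text
time_s: 23.3
tcp_pos: [516.9, -11.1, 103.7]
tool_rot: [-1.559, -0.233, 0.232]
force: [-2.4, -1.7, 6.7]
grip_width: 21.1
```

```bash
python3 - <<'E'
from chk import *
rows([hp(p) for p in (114,121,128)])
E
```

```text
23.3 [516.86391319 -11.05748283 103.69919921] [-2.38449212 -1.67427487  6.73059129] r 88.87252813707465 phi 107.10268440655338 Ft(cw) -2.771427357920967 Fr -0.8989935460088443 21.100732020652437
(np.float64(506.4), np.float64(-13.8), 102, 24) -> [0.0, -0.88, 0.01, -0.43, 0.07, 0.02]
(np.float64(496.6), np.float64(-18.9), 102, 31) -> [0.0, -1.75, 0.01, -0.87, 0.07, -0.06]
(np.float64(487.6), np.float64(-25.1), 102, 38) -> [0.0, -2.63, 0.01, -1.28, 0.07, -0.2]
```

>>> {"api": "play_rows", "payload": {"steps": [[[0,-0.44,0,-0.22,0,0.01,18],[0,-0.88,0,-0.43,0,0.01,18],[0,-1.3,0,-0.65,0,-0.02,18],[0,-1.75,0,-0.87,0,-0.06,18],[0,-2.2,0,-1.08,0,-0.12,18],[0,-2.63,0,-1.28,0,-0.2,18],[0,-2.63,0,-1.28,0,-0.2,18],[0,-2.63,0,-1.28,0,-0.2,18]]]}}

```text
time_s: 24.1
tcp_pos: [488.3, -25.7, 103.7]
tool_rot: [-1.51, -0.52, 0.517]
force: [-1.4, -5.3, 7.7]
grip_width: 21.4
```

```bash
python3 - <<'E'
from chk import *
p,d=imaging.grab_frame("wrist"); cv2.imwrite("pics/w7.png",p)
W=cloud("wrist",p,d,s["tcp_pos"],s["tool_rot"]); X,Y,Z=np.moveaxis(W,-1,0); a=np.hypot(X-543,Y+96)<25
for n in ("wrist","scene"):
    if n=="scene":
        p,d=imaging.grab_frame(n); W=cloud(n,p,d); X,Y,Z=np.moveaxis(W,-1,0); a=np.hypot(X-543,Y+96)<25
    q=W[a&(Z>130)&(Z<160)]
    if len(q)>5: print(n,len(q),np.percentile(q[:,2],[50,80,98]),q[:,:2].mean(0))
    q=W[a&(Z>95)&(Z<112)]
    if len(q)>5: print(n,"collar",len(q),np.percentile(q[:,2],[20,50,80]),q[:,:2].mean(0))
rows([hp(p) for p in (121,114,109,107,105,103,101)])
E
```

```text
24.1 [488.26843259 -25.71792302 103.72482023] [-1.43681841 -5.29377614  7.73951231] r 89.079261419641 phi 127.90937081804722 Ft(cw) -4.386197655649694 Fr -3.293900890844387 21.38024145630347
wrist collar 1152 [ 99.62491831 103.17160775 104.35455367] [534.1662493 -85.5587337]
scene 73 [141.84587906 146.99720567 151.45354123] [548.65772564 -93.81110224]
scene collar 78 [101.68622176 103.28574018 105.8221987 ] [552.12811281 -91.78273417]
(np.float64(496.6), np.float64(-18.9), 102, 31) -> [0.01, 0.87, 0.01, 0.43, 0.07, 0.01]
(np.float64(506.4), np.float64(-13.8), 102, 24) -> [0.01, 1.74, 0.01, 0.86, 0.07, -0.07]
(np.float64(513.7), np.float64(-10.9), 102, 19) -> [0.01, 2.37, 0.01, 1.17, 0.07, -0.16]
(np.float64(516.7), np.float64(-9.9), 102, 17) -> [0.01, 2.62, 0.01, 1.29, 0.07, -0.2]
(np.float64(519.7), np.float64(-9.1), 102, 15) -> [0.01, 2.87, 0.01, 1.4, 0.07, -0.25]
(np.float64(522.8), np.float64(-8.3), 102, 13) -> [0.01, 3.12, 0.01, 1.52, 0.07, -0.3]
(np.float64(525.8), np.float64(-7.7), 102, 11) -> [0.01, 3.37, 0.01, 1.63, 0.07, -0.36]
```

View pics/w7.png

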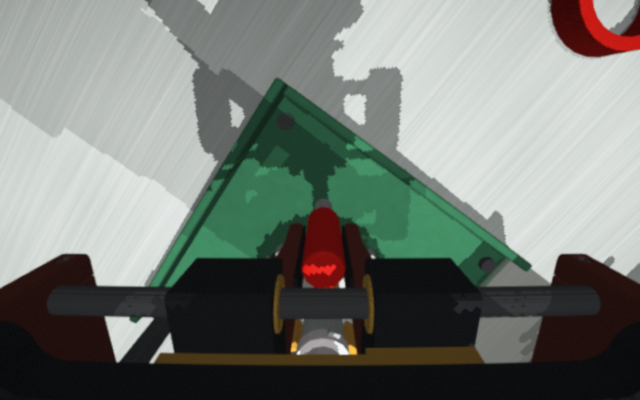

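The lever is in the fingers at (322,250). The probe has dropped back onto its seat (tip 151, collar 104). Next I'll close again.

>>> {"api": "play_rows", "payload": {"steps": [[[0,0.44,0,0.22,0,0.01,18],[0,0.87,0,0.43,0,0,18],[0,1.3,0,0.65,0,-0.04,18],[0,1.74,0,0.86,0,-0.1,18],[0,2.1,0,1.03,0,-0.15,18],[0,2.37,0,1.17,0,-0.2,18],[0,2.62,0,1.29,0,-0.24,18],[0,2.87,0,1.4,0,-0.29,18],[0,3,0,1.47,0,-0.32,18],[0,3.1,0,1.53,0,-0.34,18],[0,3.1,0,1.53,0,-0.34,18],[0,3.1,0,1.53,0,-0.34,18]]]}}

```text
time_s: 25.4
tcp_pos: [520.7, -9.9, 103.6]
tool_rot: [-1.566, -0.178, 0.185]
force: [-11.8, -12.0, 17.0]
grip_width: 21.4
```

```bash
python3 chk.py
```

```text
25.4 [520.72951901  -9.85727736 103.63470545] [-11.75471583 -11.98542574  16.97674311] r 88.97495708518133 phi 104.49529809103683 Ft(cw) -14.380500572698201 Fr -8.661696000631919 21.395794201818887
```

>>> {"api": "play_rows", "payload": {"steps": [[[0,0,0,0.08,0,-0.02,18],[0,0,0,0.16,0,-0.04,18],[0,0,0,0.24,0,-0.06,18],[0,0,0,0.3,0,-0.07,18],[0,0,0,0.3,0,-0.07,18],[0,0,0,0.3,0,-0.07,18]]]}}

```text
time_s: 26.0
tcp_pos: [522.9, -9.3, 103.4]
tool_rot: [-1.563, -0.169, 0.192]
force: [-30.7, -9.3, 35.2]
grip_width: 21.3
```

```bash
python3 - <<'E'
from chk import *
print(s["effort"].round(1))
p,d=imaging.grab_frame("scene"); W=cloud("scene",p,d); H=hsv(p); X,Y,Z=np.moveaxis(W,-1,0)
red=((H[...,0]<8)|(H[...,0]>172))&(H[...,1]>140)&(np.hypot(X-521,Y+8)<40)&(Z<95)&(Z>50)
v,u=np.where(red); print(len(u),u.mean(),v.mean(),np.median(W[red],0))
E
```

```text
26.0 [522.855089    -9.28033583 103.43542338] [-30.73020039  -9.26992169  35.19621521] r 89.0287458843605 phi 103.07781883265778 Ft(cw) -32.030715215958026 Fr -2.076041199097783 21.258222029915718
[  5.2 -34.8 -29.6   2.1  -7.8  -0. ]
10 320.0 192.5 [532.65170086  -5.251349    78.78289378]
```

>>> {"api": "play_rows", "payload": {"steps": [[[0,0,0,0,0,0,18],[0,0,0,0,0,0,18],[0,0,0,0,0,0,55],[0,0,0,0,0,0,55],[0,0,0,0,0,0,55],[0,0,0,-0.2,0,0,55],[0,0,0,-0.2,0,0,55],[0,0,0,-0.2,-1,0,55],[0,0,0,-0.2,-2.5,0,55],[0,0,0,-0.2,-4,0,55],[0,0,0,-0.2,-5.5,0,55],[0,0,0,-0.2,-6,0,55],[0,0,0,-0.2,-6,0,55],[0,0,0,-0.2,-6,0,55]]]}}

```text
time_s: 27.45
tcp_pos: [525.1, -9.2, 251.5]
tool_rot: [-1.563, -0.18, 0.182]
force: [-0.9, -0.6, 0.4]
grip_width: 55.2
```

```bash
cat > look.py <<'E'
from h import *
s=arm.state(); print(s["time_s"],s["tcp_pos"],s["force"],s["grip_width"])
p,d=imaging.grab_frame("wrist"); cv2.imwrite("pics/w8.png",cv2.resize(p[130:330,180:480],None,fx=2,fy=2))
W=cloud("wrist",p,d,s["tcp_pos"],s["tool_rot"]); H=hsv(p); X,Y,Z=np.moveaxis(W,-1,0)
red=((H[...,0]<8)|(H[...,0]>172))&(H[...,1]>140)
q=W[red&(Z>132)&(Z<148)&(np.hypot(X-543,Y+96)<130)]; q=q.mean(0)-[543,-96,0]; print("handle phi",np.degrees(np.arctan2(q[1],q[0])))
q=W[(np.hypot(X-543,Y+96)<25)&(Z>135)&(Z<158)]; print("top",np.percentile(q[:,2],[50,90,98]),cv2.minEnclosingCircle(q[:,:2].astype(np.float32)))
q=W[(np.hypot(X-543,Y+96)<25)&(Z>95)&(Z<112)]; print("collar",np.percentile(q[:,2],[20,50,80]))
n,l=cv2.connectedComponents(((abs(Z-84)<3)&(np.hypot(X-543,Y+96)<50)).astype(np.uint8))
for i in range(1,n):
    if (l==i).sum()>60: c=W[l==i].mean(0); print("jaw",(l==i).sum(),c,np.hypot(c[0]-543,c[1]+96))
E
python3 look.py
```

```text
27.45 [525.08075853  -9.19214895 251.52740033] [-0.88465018 -0.57090288  0.42263094] 55.16779789488901
handle phi 107.08573489080862
top [143.32931935 149.95935679 151.21401657] ((542.3948364257812, -95.37545776367188), 13.009604454040527)
collar [101.13118989 103.32807403 104.39687158]
jaw 284 [527.29922077 -72.06629423  83.62755886] 28.624058765772322
jaw 217 [572.85005885 -93.50850066  83.43719253] 29.953857552733893
jaw 120 [ 525.70544616 -125.92775845   83.30386035] 34.565478708206484
```

The lever angle after release (107.1°) matches the first clamp, even though I pushed to 32 N. I'll repeat the pull test with a firmer pad grip to see whether the hold is better.

>>> {"api": "play_rows", "payload": {"steps": [[[0,-0.7,0,-0.02,0,-1.2,55],[0,-1.4,0,-0.05,0,-2.4,55],[0,-2.1,0,-0.08,0.3,-3.55,55],[0,-2.1,0,-0.08,0.6,-3.55,55],[0,-2.1,0,-0.08,2,-3.55,55],[0,-2.1,0,-0.08,3.5,-3.55,55],[0,-2.1,0,-0.08,4.8,-3.55,55],[0,-2.1,0,-0.08,5.7,-3.55,55],[0,-2.1,0,-0.08,5.74,-3.55,22],[0,-2.1,0,-0.08,5.74,-3.55,22],[0,-2.1,0,-0.08,5.74,-3.55,22],[0,-2.1,0,-0.08,5.74,-3.55,22],[0,-2.1,0,-0.08,5.74,-3.55,22],[0,-2.1,0,-0.08,5.74,-3.55,22],[0,-2.1,0,-0.08,5.74,-3.55,22],[0,-2.1,0,-0.08,5.74,-3.55,22]]], "squeeze": 40}}

```text
time_s: 29.1
tcp_pos: [543.4, -96.8, 110.4]
tool_rot: [-1.532, -0.41, 0.411]
force: [-4.8, -2.7, 4.1]
grip_width: 25.4
```

>>> {"api": "play_rows", "payload": {"steps": [[[0,0,0,0,-0.04,0,22],[0,0,0,0,-0.08,0,22],[0,0,0,0,-0.08,0,22]]]}}

```text
time_s: 29.4
tcp_pos: [543.2, -96.6, 110.9]
tool_rot: [-1.532, -0.409, 0.412]
force: [-2.5, -5.1, -8.1]
grip_width: 25.7
```

>>> {"api": "play_rows", "payload": {"steps": [[[0,0,0,0,-0.04,0,22],[0,0,0,0,-0.06,0,22],[0,0,0,0,-0.06,0,22]]]}}

```text
time_s: 29.7
tcp_pos: [543.2, -96.5, 112.1]
tool_rot: [-1.532, -0.409, 0.412]
force: [-0.4, -5.2, -12.1]
grip_width: 25.6
```

The probe starts to creep at about 8 N above its own weight, same as before. So the residual hold seems set by the sleeve's own friction, whatever the push. It's still about twice the weight. I'll press the probe back onto the seat while it's gripped.

>>> {"api": "play_rows", "payload": {"steps": [[[0,0,0,0,0.06,0,22],[0,0,0,0,0.12,0,22],[0,0,0,0,0.18,0,22],[0,0,0,0,0.22,0,22],[0,0,0,0,0.22,0,22]]]}}

```text
time_s: 30.2
tcp_pos: [543.6, -96.8, 110.3]
tool_rot: [-1.532, -0.41, 0.412]
force: [-12.5, -5.2, 25.8]
grip_width: 25.5
```

>>> {"api": "play_rows", "payload": {"steps": [[[0,0,0,0,-0.1,0,22],[0,0,0,0,-0.1,0,55],[0,0,0,0,-0.1,0,55],[0,0,0,0,-0.1,0,55],[0,0,0,0,-0.1,0,55],[0,0,0,0,-0.1,0,55],[0,0,0,0,-1,0,55],[0,0,0,0,-2.5,0,55],[0,0,0,0,-4,0,55],[0,0,0,0,-5.2,0,55],[0,0,0,0,-5.2,0,55],[0,0,0,0,-5.2,0,55]]]}}

```text
time_s: 31.4
tcp_pos: [544.2, -96.1, 237.5]
tool_rot: [-1.532, -0.411, 0.41]
force: [-0.0, -0.4, -0.5]
grip_width: 54.7
```

```bash
python3 look.py; python3 -c "
from h import *
h=hp(107); rows([h[:2]+(200,17),h[:2]+(102,17)])"
```

```text
31.4 [544.17277275 -96.11773116 237.48197382] [-0.03969584 -0.43617047 -0.50379469] 54.72750742349487
handle phi 107.70954802266807
top [144.18560333 150.34474932 151.38607054] ((542.9594116210938, -96.10265350341797), 12.96500301361084)
collar [102.15300369 103.66248102 104.51398489]
jaw 340 [526.50299196 -71.54987604  83.64295696] 29.49508155101282
jaw 255 [574.40696531 -93.96958713  83.66275585] 31.4725284434986
jaw 223 [ 527.88162663 -125.47027958   83.77445847] 33.1219352025068
(np.float64(516.7), np.float64(-9.9), 200, 17) -> [-0.0, 1.63, -0.01, 0.79, 1.46, 3.52]
(np.float64(516.7), np.float64(-9.9), 102, 17) -> [-0.0, 1.63, -0.01, 0.8, 5.38, 3.51]
```

The probe is seated (tip 151.4, collar 104.5). I'll tighten the lever once more, this time easing the push off gradually before opening the fingers.

>>> {"api": "play_rows", "payload": {"steps": [[[0,0.6,0,0.3,0,1.2,55],[0,1.2,0,0.6,0,2.4,55],[0,1.63,0,0.77,0.5,3.5,55],[0,1.63,0,0.77,2,3.5,55],[0,1.63,0,0.77,3.5,3.5,55],[0,1.63,0,0.77,4.8,3.5,55],[0,1.63,0,0.77,5.38,3.5,55],[0,1.63,0,0.77,5.38,3.5,18],[0,1.63,0,0.77,5.38,3.5,18],[0,1.63,0,0.77,5.38,3.5,18],[0,1.63,0,0.77,5.38,3.5,18],[0,1.63,0,0.77,5.38,3.5,18],[0,1.63,0,0.77,5.38,3.5,18],[0,1.63,0,0.87,5.38,3.5,18],[0,1.63,0,0.97,5.38,3.5,18],[0,1.63,0,1.07,5.38,3.5,18],[0,1.63,0,1.17,5.38,3.5,18],[0,1.63,0,1.22,5.38,3.5,18],[0,1.63,0,1.22,5.38,3.5,18]]], "squeeze": 55}}

```text
time_s: 33.35
tcp_pos: [521.5, -8.8, 103.3]
tool_rot: [-1.562, -0.225, 0.242]
force: [-20.7, -24.1, 23.2]
grip_width: 21.3
```

```bash
python3 chk.py
```

```text
33.35 [521.53498654  -8.81327197 103.26344547] [-20.6883522  -24.14248835  23.23433747] r 89.79015729153275 phi 103.83092186238358 Ft(cw) -25.85994549882536 Fr -18.496780242337064 21.252615545066266
```

Ft is 26 N. Next I'll ease off.

>>> {"api": "play_rows", "payload": {"steps": [[[0,0,0,0,0,-0.05,18],[0,0,0,-0.08,0,-0.1,18],[0,0,0,-0.16,0,-0.1,18],[0,0,0,-0.24,0,-0.1,18],[0,0,0,-0.3,0,-0.1,18],[0,0,0,-0.3,0,-0.1,18]]]}}

```text
time_s: 33.95
tcp_pos: [519.0, -9.7, 103.4]
tool_rot: [-1.558, -0.232, 0.235]
force: [-5.8, -0.6, 9.0]
grip_width: 21.2
```

```bash
python3 chk.py
```

```text
33.95 [519.00262975  -9.73921379 103.37607293] [-5.82520888 -0.55613983  8.96577864] r 89.53656803702873 phi 105.54633261948008 Ft(cw) -5.7611432092798465 Fr 1.0254652037294532 21.2445542114825
```

>>> {"api": "play_rows", "payload": {"steps": [[[0,0,0,0,0,0,55],[0,0,0,0,0,0,55],[0,0,0,0,0,0,55],[0,0,0,0,0,0,55],[0,0,0,0,0,0,55],[0,0,0,0,-1,0,55],[0,0,0,0,-2.5,0,55],[0,0,0,0,-4,0,55],[0,0,0,0,-5.5,0,55],[0,0,0,0,-6,0,20],[0,0,0,0,-6,0,2],[0,0,0,0,-6,0,2]]]}}

```text
time_s: 35.15
tcp_pos: [519.5, -9.7, 251.4]
tool_rot: [-1.558, -0.231, 0.234]
force: [-1.0, 0.2, 0.4]
grip_width: 34.3
```

```bash
python3 look.py; python3 - <<'E'
from h import *
t,dd=imaging.grab_frame("top"); W=cloud("top",t,dd); H=hsv(t); yel=(H[...,0]>18)&(H[...,0]<35)&(H[...,1]>150)
m=yel&(W[...,2]>90)&(W[...,1]<-225)&(W[...,1]>-420)&(W[...,0]>420)&(W[...,0]<660); g=W[m][:,:2]; c=g.mean(0); v=np.linalg.svd(g-c)[2][0]; print("gate dir",np.degrees(np.arctan2(v[1],v[0])),g.min(0))
rows([gp(54.8,40,240),gp(54.8,40,80)])
E
```

```text
35.15 [519.50294878  -9.6662568  251.43950784] [-0.95053568  0.22539742  0.39632395] 34.28471801958551
handle phi 107.08587579007114
top [143.48462805 149.76001096 151.19997479] ((543.25146484375, -95.11984252929688), 13.363677024841309)
collar [101.18846015 103.53893188 104.47361512]
jaw 286 [527.27362596 -72.20892154  83.69970812] 28.519015669095165
jaw 192 [572.28958293 -93.64147183  83.46587337] 29.38438911126173
jaw 124 [ 526.21452884 -125.59216933   83.43837461] 34.021295213355735
gate dir -122.69333449078758 [ 553.69347963 -370.19016221]
(607.0, -365.9, 240, 57.5) -> [-0.02, -5.07, -0.02, -0.79, 0.41, -14.66]
(607.0, -365.9, 80, 57.5) -> [-0.02, -5.07, -0.02, -0.77, 6.81, -14.66]
```

The clamp is done and the probe is seated. Next, the gate: I'll go to its outer side with the fingers closed.

>>> {"api": "play_rows", "payload": {"steps": [[[0,-0.5,0,-0.05,0,-1.4,2],[0,-1,0,-0.1,0,-2.9,2],[0,-1.5,0,-0.2,0,-4.4,2],[0,-2,0,-0.3,0,-6,2],[0,-2.5,0,-0.4,0.1,-7.6,2],[0,-3,0,-0.5,0.2,-9.2,2],[0,-3.5,0,-0.6,0.3,-10.8,2],[0,-4.1,0,-0.7,0.4,-12.4,2],[0,-4.6,0,-0.79,0.4,-13.7,2],[0,-5.07,0,-0.79,0.4,-14.66,2],[0,-5.07,0,-0.79,0.6,-14.66,2],[0,-5.07,0,-0.78,2,-14.66,2],[0,-5.07,0,-0.77,3.6,-14.66,2],[0,-5.07,0,-0.77,5.2,-14.66,2],[0,-5.07,0,-0.77,6.6,-14.66,2],[0,-5.07,0,-0.77,6.8,-14.66,2],[0,-5.07,0,-0.77,6.8,-14.66,2]]], "squeeze": 15}}

```text
time_s: 36.95
tcp_pos: [607.6, -364.5, 80.8]
tool_rot: [-1.422, -0.78, 0.783]
force: [0.1, 0.6, 0.3]
grip_width: 2.0
```

```bash
python3 - <<'E'
from h import *
s=arm.state(); print(s["time_s"],s["tcp_pos"],s["force"],s["grip_width"],s["joints"].round(2))
rows([gp(54.8,15)]+[gp(t,15) for t in (48,41,34,27,20,14,10,7)])
E
```

```text
36.95 [ 607.64650265 -364.47750988   80.81649709] [0.10289243 0.61665593 0.29716798] 2.02158197162151 [-0.56  0.71  1.5   0.    0.94 -1.56]
(585.9, -352.5, 80, 57.5) -> [-0.03, 0.0, 0.0, -0.06, 0.04, 0.99]
(570.5, -343.5, 80, 50.7) -> [-0.03, 0.85, -0.0, -0.09, 0.04, 1.7]
(555.8, -332.4, 80, 43.7) -> [-0.03, 1.73, -0.0, -0.03, 0.04, 2.44]
(542.6, -319.6, 80, 36.7) -> [-0.03, 2.6, -0.0, 0.12, 0.05, 3.16]
(531.0, -305.3, 80, 29.7) -> [-0.03, 3.48, -0.01, 0.35, 0.05, 3.86]
(521.3, -289.6, 80, 22.7) -> [-0.03, 4.35, -0.01, 0.67, 0.05, 4.52]
(514.5, -275.4, 80, 16.7) -> [-0.03, 5.1, -0.01, 1.0, 0.05, 5.06]
(510.8, -265.5, 80, 12.7) -> [-0.03, 5.6, -0.01, 1.26, 0.05, 5.39]
(508.5, -258.0, 80, 9.7) -> [-0.03, 5.98, -0.01, 1.46, 0.06, 5.63]
```

>>> {"api": "play_rows", "payload": {"steps": [[[0,0,0,-0.05,0,0.5,2],[0,0,0,-0.06,0,1,2],[0,0.43,0,-0.08,0,1.35,2],[0,0.85,0,-0.09,0,1.7,2],[0,1.3,0,-0.06,0,2.07,2],[0,1.73,0,-0.03,0,2.44,2],[0,2.6,0,0.12,0,3.16,2],[0,3.48,0,0.35,0,3.86,2],[0,4.35,0,0.67,0,4.52,2],[0,5.1,0,1,0,5.06,2],[0,5.6,0,1.26,0,5.39,2],[0,5.98,0,1.46,0,5.63,2],[0,5.98,0,1.46,0,5.63,2],[0,5.98,0,1.46,0,5.63,2]]]}}

```text
time_s: 38.35
tcp_pos: [510.9, -260.0, 84.4]
tool_rot: [-1.568, -0.136, 0.132]
force: [0.9, -0.1, 0.4]
grip_width: 1.9
```

```bash
python3 - <<'E'
from h import *
s=arm.state(); print(s["time_s"],s["tcp_pos"],s["force"])
rows([gp(t,15) for t in (5,3,1,0)]+[gp(0,12),gp(0,9)])
E
```

```text
38.35 [ 510.88471348 -260.0358345    84.38430617] [ 0.88496245 -0.05372317  0.36730402]
(507.2, -252.9, 80, 7.7) -> [0.01, 0.26, 0.02, -0.1, 0.17, 0.31]
(506.1, -247.7, 80, 5.7) -> [0.01, 0.51, 0.02, -0.11, 0.17, 0.52]
(505.1, -242.6, 80, 3.7) -> [0.01, 0.76, 0.02, -0.11, 0.17, 0.73]
(504.7, -240.0, 80, 2.7) -> [0.01, 0.89, 0.02, -0.11, 0.17, 0.83]
(504.6, -237.0, 80, 2.7) -> [0.01, 0.89, 0.02, -0.09, 0.17, 0.95]
(504.5, -234.0, 80, 2.7) -> [0.01, 0.89, 0.02, -0.08, 0.17, 1.07]
```

>>> {"api": "play_rows", "payload": {"steps": [[[0,0.26,0,-0.08,0.1,0.31,2],[0,0.51,0,-0.1,0.15,0.52,2],[0,0.76,0,-0.1,0.15,0.73,2],[0,0.89,0,-0.1,0.15,0.83,2],[0,0.89,0,-0.1,0.15,0.83,2]]]}}

```text
time_s: 38.85
tcp_pos: [504.7, -240.9, 79.9]
tool_rot: [-1.573, -0.038, 0.034]
force: [-1.0, -4.0, 2.2]
grip_width: 2.2
```

>>> {"api": "play_rows", "payload": {"steps": [[[0,0,0,0,0,0.12,2],[0,0,0,0,0,0.2,2],[0,0,0,0,0,0.2,2]]]}}

```text
time_s: 39.15
tcp_pos: [504.8, -240.5, 80.0]
tool_rot: [-1.58, -0.04, 0.035]
force: [-5.5, -28.5, -4.3]
grip_width: 1.9
```

```bash
cat > gate.py <<'E'
from h import *
s=arm.state(); print(s["time_s"],s["tcp_pos"],s["force"])
t,dd=imaging.grab_frame("scene"); W=cloud("scene",t,dd); H=hsv(t); yel=(H[...,0]>18)&(H[...,0]<35)&(H[...,1]>130)
cv2.imwrite("pics/g.png",cv2.resize(t[100:260,170:370],None,fx=4,fy=4,interpolation=2))
c,sn=np.cos(np.radians(YAW)),np.sin(np.radians(YAW)); L=(W[...,:2]-A)@np.array([[c,-sn],[sn,c]])
m=yel&(W[...,2]>95)&(W[...,2]<120)&(L[...,1]<-100)&(L[...,1]>-330)&(L[...,0]<95)&(L[...,0]>-130)
q=L[m]; print(len(q),"gate pts, slope deg",np.degrees(np.arctan(np.polyfit(q[:,0],q[:,1],1)[0])),"y med",np.median(q[:,1]),"x",q[:,0].min(),q[:,0].max())
E
python3 gate.py
```

```text
39.15 [ 504.797408   -240.51185266   80.04673232] [ -5.48991168 -28.47135111  -4.2980611 ]
193 gate pts, slope deg 0.17549856323504429 y med -125.34932386883939 x -77.73653166693104 92.45043562670028
```

The gate is against its stop. Next I'll back away and verify.

>>> {"api": "play_rows", "payload": {"steps": [[[0,0,0,0,0,-0.5,2],[0,0,0,0,0,-1.5,2],[0,0,0,0,0,-3,2],[0,0,0,0,-1.5,-4,2],[0,0,0,0,-3.5,-5,2],[0,0,0,0,-5.5,-6,2],[0,0,0,0,-7,-6.5,2],[0,0,0,0,-8,-6.5,2],[0,0,0,0,-8,-6.5,2],[0,0,0,0,-8,-6.5,2]]]}}

```text
time_s: 40.2
tcp_pos: [510.6, -396.9, 279.1]
tool_rot: [-1.571, -0.036, 0.035]
force: [-1.0, 0.4, -0.2]
grip_width: 2.2
```

```bash
python3 gate.py; python3 - <<'E'
from h import *
p,d=imaging.grab_frame("scene"); W=cloud("scene",p,d); X,Y,Z=np.moveaxis(W,-1,0); a=np.hypot(X-543,Y+96)<25
q=W[a&(Z>130)&(Z<160)]; print(len(q),np.percentile(q[:,2],[50,98]),q[:,:2].mean(0))
q=W[a&(Z>95)&(Z<112)]; print("collar",np.percentile(q[:,2],[20,50,80]),q[:,:2].mean(0))
E
```

```text
40.2 [ 510.63524065 -396.85453896  279.12113643] [-0.99187469  0.42782191 -0.17187478]
197 gate pts, slope deg 0.45644327995708045 y med -124.84281024553715 x -92.0522900543595 93.24461932244093
74 [142.84666105 152.43617812] [549.112301   -93.67766469]
collar [100.24857071 103.53360975 106.58560034] [552.69352324 -91.67605372]
```

View pics/g.png

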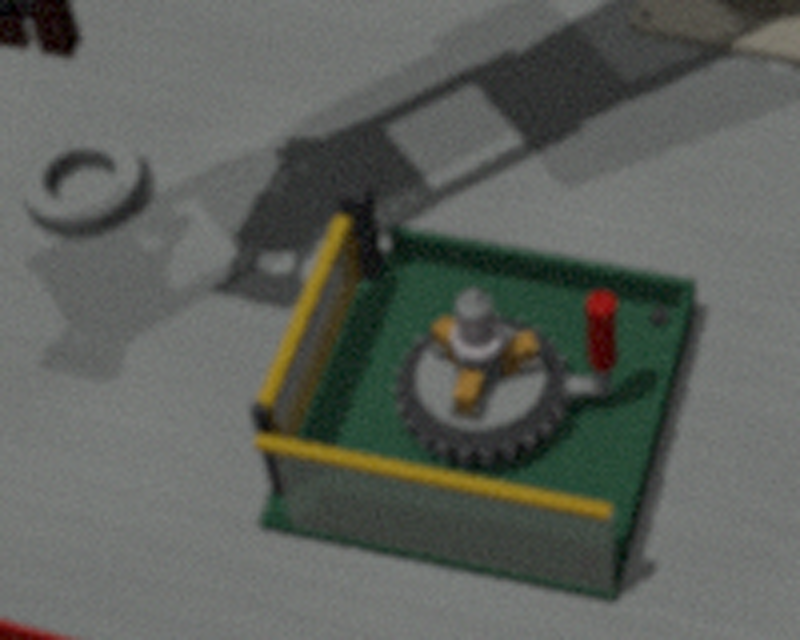

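The gate is flush against the catch post at (360,225). The probe stands upright in the jaws at (475,330), and the arm is clear. I'll hand the job in.

```bash
python3 -c "
from rig import arm
print(arm.finish_job())"
```

```text
the job is handed in; nothing more can be done
None
```

The job is handed in at about 40 s. I opened the jaws, stood the probe on the seat and clamped it with the lever. Then I pushed the gate shut, and it stayed shut when I backed away.

**Probe:** it is upright, centred and seated. The tip reads about 151–152 mm and the collar about 104 mm, both as expected.

**Gate:** it reads within 0.5° of shut. While I was pushing, it came up hard against its stop at 28 N.

**Other things on the bench:** I saw no contact with any of them, but I did not measure their positions again at the end.

**Clamp firmness, not fully confirmed:**
- I tightened the lever three times, to about 20, 32 and 26 N at the handle, where about 12 N was called firm.
- Each time, once released, the lever settled back to the same angle, a sleeve reading of about 1.23 rad.
- I pulled upward on the probe after the first two clampings. Both times it began to creep at roughly 8 N above its own weight, lifting 2–3 mm the first time and about 1–2 mm the second.
- I reseated it after each pull. I tightened the lever again after the second reseating and did not repeat the pull test after that last tightening.
- My reading is that the sleeve's own friction limits the holding force. That force is about twice the probe's weight.

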